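# Unhook the wall caddy from the barbed display hook

### The arm

A 6-joint arm with a two-finger parallel gripper is mounted at the origin on the work surface. World frame = base frame: x ahead of the robot, y to its left, z up, the work surface at z = 0. Lengths are in m, angles in rad, forces in N, time in s.
With the tool pointing down it reaches from about 0.3 to 0.825 m from the base axis. Payload 5.4 kg.
Tool frame: the origin (TCP) lies between the finger pads; the fingertips stand 22 mm ahead of it and the grasp point (between the pads) lies 3 mm ahead of it; z points along the fingers, x is the direction in which the jaws open and shut, and the axes are right-handed (so a half turn about z gives the same grasp; the last joint's range is limited). The gripper opens to 92 mm and grips with 3 to 60 N. Pads are 20 mm wide; open, the fingers measure 128 mm over their backs; the gripper's body (75 mm by 189 mm) begins 69 mm behind the grasp point.
Start: joints at [0.925, 0.158, 1.597, -0, 1.386, -0.21], TCP at [0.243, 0.521, 0.237] pointing down, gripper open.
Joint ranges: [-2.91, 2.91], [-0.94, 2.29], [0.18, 2.7], [-1.29, 4.43], [0.17, 2.64], [-3, 3]. Speed limits (rad/s): [2.57, 2.57, 3.14, 3.14, 3.14, 3.14].

### API

Orientations are given as [roll, pitch, yaw] about the fixed x, y, z axes, in that order (R = Rz(yaw) Ry(pitch) Rx(roll)).
In Python, from workcell import bot, read_camera, get_calibration, close_job gives the robot as it stands.
- The arm moves only by the tool step_arm, never from a script. Its argument "targets" is a list of rows, each an object of numbers: "x", "y", "z": the shift along the tool's x, y, z in mm; "wx", "wy", "wz": the turn, a rotation vector about the tool's x, y, z in degrees; "jaw": the opening, from 0 (shut) to 1 (fully open). A call has 1 to 20 rows; each row is the pose to reach, as a shift and turn from the pose commanded when the call began, along the tool's axes at that moment; what a row does not reach only later rows make up. A row lasts 1/12 s, in which the tool goes at most 41.7 mm and 7.16 degrees, less where a joint would pass 70% of its speed; a pose out of reach is approached as far as the arm can. A call with a gripper value outside its range is refused whole. The fingers move at their own pace and stop on an object; "grip_force" is the grip in N (left out, the last holds). Time passes only in rows, so rows that repeat a pose let the fingers close. It gives the time, the measured TCP pose, the force and the opening at its end, in the units of the state.
- bot.state(): the state, without advancing time (a new reading comes with each control period).
- read_camera(name): name is "scene" or "top" or "wrist"; returns the picture (400x640x3 uint8, blue, green, red); there is no depth.
- get_calibration(name): a dict with "fovy" (degrees; the focal length in pixels is half the picture's height over the tangent of half this angle, whatever the lens; pixels are square), "cx", "cy" (the principal point, pixels), "dist_coeffs" ([k1, k2, p1, p2, k3] as OpenCV has them; the pictures are not rectified), "extrinsics" (4x4, takes a point from camera to world coordinates); the wrist camera has in their place "tool_from_camera" (4x4, takes a point from camera to tool coordinates, whose origin is the TCP and whose axes are the tool frame's). Camera axes: x right, y up, looking along -z (the intrinsics and any distortion apply to the point x, -y, -z); pixel columns grow to the right and rows downward; lengths in m; the calibration is good to about 2 mm. A picture is of the moment at which its call begins: read the wrist's pose just before it. get_calibration takes no time and is no camera call.
- close_job(): hands the job in, once; it reports no verdict.
The state is a dict: "time_s": time; "joint_pos": joint angles; "qd": joint speeds; "joint_efforts": joint torques, N m; "tcp_pos": TCP position; "tcp_rot": TCP orientation; "wrist_force": force on the tool from outside, world axes, zero at the start; "wrist_torque": the same for the moment, N m; "grip_width": finger opening in m.
Only numpy, scipy, OpenCV 4.12 (cv2) and the standard library are available. Lean on these libraries where they do the work, as an engineer would, in place of code of your own. Each camera call takes 0.05 s, during which the arm holds its last target. There are 200 camera calls.

### The job

Take the wooden wall caddy off the stand's barbed hook for a customer: raise it, tilt it and back it over the barb by feel, never forcing it against the hook. Then set it down, without dropping it, standing upright in the middle of the grey mat, and leave the other wares where they are.

Things in the scene. Friction and masses are not known exactly. Their poses are not given: they have to be found in the camera images.
- stand: Black steel counter display stand, fixed to the table. Base plate 150 x 120 x 12 mm; a 14 mm round post stands 50 mm behind the base's centre and ends 207 mm above the table; a steel wire hook leaves its top. Origin: centre of the base's underside. Its -x axis is the way the hook points, z is up.
- hook_seat (a point): Point on the axis of the hook's 8 mm round wire, 205 mm above the table, 13.5 mm in front of the post's front face and within 1 mm of the hung board's front face. From here the wire runs level for 48 mm along the stand's -x, then turns up at 44 degrees from level for 30 mm to its tip (lengths along the axis, ends rounded). The wire is stiff: over 15 N between caddy and stand counts as forcing.
- tip_as_made (a point): Where the tip of the wire's axis was when the hook was new: 69.6 mm out from hook_seat and 20.8 mm above it. From the tip a 5 mm thick barb points back towards the post for 11 mm (level when new). Customers have since bent the hook: all of it beyond hook_seat, barb included, is turned up or down about hook_seat by up to 10 degrees. No reading shows that; find it by feel or sight.
- caddy: Wooden wall caddy, 0.27 to 0.45 kg: back board 120 mm wide, 12 mm thick, 234 mm tall with a rounded crest; at its foot an open blue box, 60 mm deep in front of the board, 120 wide, 80 tall. It hangs by a slot in the board, its back against the post. Origin: centre of its 72 x 120 mm underside, on which it can stand; -x is its front, z up; the board's middle plane is at x = +30 mm.
- caddy_crest (a point): Top of the caddy's back board, in the middle of its 12 mm thickness, 84 mm above the slot's centre. The crest is an arc of 45 mm radius; its top 30 mm are free all round and can be pinched across the thickness from straight above.
- caddy_slot (a point): Centre of the slot through the back board, 150 mm above the underside: 14 mm wide, 18.5 tall, 12 deep. Upright it has 10 mm of vertical play on the level wire; tilted over 30 degrees it binds there. It passes the bend and barb only as it is tilted to about 40 degrees going round the bend (crest back towards the post, foot out the way the hook points), the slot's lower edge close under the wire.
- mat: Grey felt mat 220 x 260 x 4 mm, fixed to the table. Origin: centre of its underside, so its top is 4 mm above it; x runs along the 220 mm side.
- kettle: Copper kettle with an upright handle with a white grip, body 156 mm across, 180 mm tall over the handle, the spout reaching 118 mm from the centre. Origin: centre of its underside. A ware to leave alone.
- candle_a: Yellow pillar candle, 70 mm across and 100 mm tall. Origin: centre of its underside. A ware to leave alone.
- candle_b: Another such yellow candle, 70 mm across and 100 mm tall. Origin: centre of its underside. A ware to leave alone.
- jar: Amber glass jar with a copper-coloured lid, 68 mm across and 90 mm tall. Origin: centre of its underside. A ware to leave alone.
There are look-alikes about, which are no part of the job. Several things have the shape of the caddy; the one meant has the colours described above.

How it is judged:
By the outcome, as a careful person would: the job done as asked, in the order asked, and still so for the second after the job is handed in, with the robot touching nothing.
It also fails if it takes over 70 s, if anything falls off the work surface, if the arm or the gripper's body presses on something with over 40 N, if the wrist force passes 120 N, or if a joint passes its speed limit or range.

## Working session

There is one attempt and no reset: what is moved stays moved. The work goes in short steps, Python scripts to look and compute and a tool call to move; the robot and the scene stay as the last step left them, time stands still between calls to the robot, and variables do not carry over. Pictures are saved under pics/ and viewed, about 8 in all and at most 12, crops included, and the job is handed in when it is done.

Besides the shell and the picture viewer there is one more tool, called after ">>>" as name(argument=value, ...) on one line, values as JSON. step_arm: Moves the arm, as the interface text tells. Its arguments: {"type":"object","properties":{"targets":{"type":"array"},"grip_force":{"type":"number"}},"required":["targets"]}

```bash
ls; mkdir -p pics; python3 - <<'E'
from workcell import *
import cv2
s=bot.state(); print(s)
for n in ("scene","top","wrist"):
    c=get_calibration(n); print(n,c)
a=read_camera("scene");b=read_camera("top");w=read_camera("wrist")
for n,i in zip(("scene","top","wrist"),(a,b,w)): cv2.imwrite(f"pics/{n}0.png",i)
E
```

```text
pics
{'time_s': 0.0, 'joint_pos': array([ 9.24856034e-01,  1.59079187e-01,  1.59822864e+00,  1.98738245e-05,
        1.38618093e+00, -2.10124181e-01]), 'qd': array([ 0.00092475, -0.00017216,  0.0003456 ,  0.00164747, -0.00118451,
       -0.00035666]), 'joint_efforts': array([ 1.50624503e-03, -3.85556173e+01, -3.22118175e+01,  7.02953618e-02,
        3.75201437e-02, -1.14285319e-04]), 'tcp_pos': array([0.24240408, 0.52076421, 0.23560375]), 'tcp_rot': array([-3.14117806e+00,  1.85032343e-03,  1.13497693e+00]), 'wrist_force': array([ 0.03128185, -0.14318639, -0.29790565]), 'wrist_torque': array([ 0.00822299, -0.00544381, -0.00682333]), 'grip_width': 0.09158222464963395}
scene {'fovy': 43.0064092171534, 'cx': 320.9548896459817, 'cy': 195.57092944029563, 'dist_coeffs': array([-0.16243696,  0.        ,  0.        ,  0.        ,  0.        ]), 'extrinsics': array([[-0.73723475, -0.38362918,  0.55615967,  1.31214124],
       [ 0.67531458, -0.44382042,  0.5890447 ,  0.82629437],
       [ 0.02086028,  0.80984695,  0.58627021,  1.00733616],
       [ 0.        ,  0.        ,  0.        ,  1.    
[... 271 characters left out ...]
703 ,  0.0046088 , -0.00617694, -0.02689992],
       [-0.00570085,  0.09699413,  0.99526863,  1.12819299],
       [ 0.        ,  0.        ,  0.        ,  1.        ]])}
wrist {'fovy': 65.53386943484622, 'cx': 312.4758332333941, 'cy': 200.18796594167006, 'dist_coeffs': array([0.00811506, 0.        , 0.        , 0.        , 0.        ]), 'tool_from_camera': array([[ 9.99997585e-01,  1.91961826e-03,  1.07013857e-03,
        -4.15936943e-04],
       [ 2.12100171e-03, -9.70497721e-01, -2.41100963e-01,
        -6.62732048e-02],
       [ 5.75745233e-04,  2.41102651e-01, -9.70499449e-01,
        -1.47472069e-01],
       [ 0.00000000e+00,  0.00000000e+00,  0.00000000e+00,
         1.00000000e+00]])}
```

View pics/scene0.png

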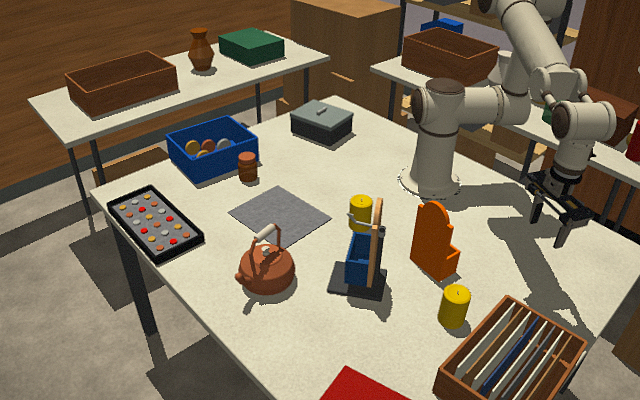

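View pics/top0.png

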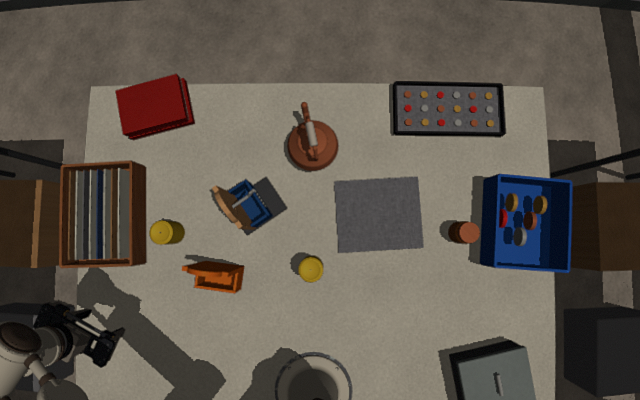

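The wanted caddy (wood with a blue box) is at scene (370,245) and top (243,205). The look-alike is the all-orange caddy at scene (432,240) and top (213,275). Candles are at top (311,268) and (167,232), the jar at (463,232), the kettle at (313,145), and the mat is centred near (379,214). Next I'll take one close crop of each view.

```bash
python3 - <<'E'
import cv2,numpy as np
a=cv2.imread("pics/scene0.png")[180:310,315:415]; b=cv2.imread("pics/top0.png")[165:245,200:300]
a=cv2.resize(a,None,fx=4.6,fy=4.6,interpolation=cv2.INTER_CUBIC)
b=cv2.resize(b,None,fx=7,fy=7,interpolation=cv2.INTER_CUBIC)
cv2.imwrite("pics/c1.png",a); cv2.imwrite("pics/c2.png",b); print(a.shape,b.shape)
E
```

```text
(598, 460, 3) (560, 700, 3)
```

View pics/c1.png

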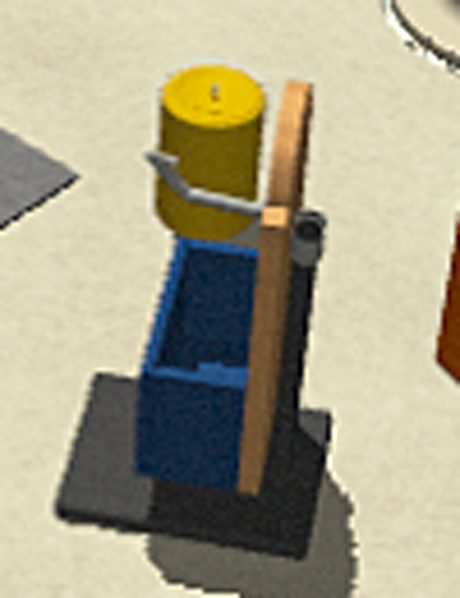

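View pics/c2.png

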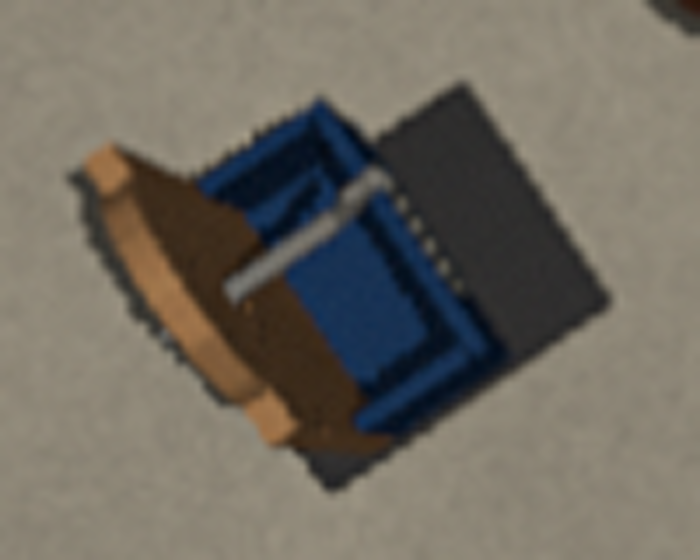

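The close crop confirms the wood board with the blue box. The hook points toward the mat side, its tip is at crop (150,156) and the barb points back. Next step is to measure the poses.

```bash
cat > h.py <<'E'
import numpy as np,cv2
from workcell import *
from scipy.spatial.transform import Rotation as Rn
def cal(n,st=None):
    c=get_calibration(n); f=200/np.tan(np.radians(c["fovy"]/2))
    K=np.array([[f,0,c["cx"]],[0,f,c["cy"]],[0,0,1]])
    if n=="wrist":
        T=np.eye(4);T[:3,:3]=Rn.from_euler("xyz",st["tcp_rot"]).as_matrix();T[:3,3]=st["tcp_pos"];E=T@c["tool_from_camera"]
    else: E=c["extrinsics"]
    return K,np.array(c["dist_coeffs"]),E
def ray(C,p):
    K,d,E=C; u=cv2.undistortPoints(np.array([[p]],float),K,d)[0,0]
    v=E[:3,:3]@np.array([u[0],-u[1],-1]); return E[:3,3],v/np.linalg.norm(v)
def onz(C,p,z):
    o,v=ray(C,p); return o+v*(z-o[2])/v[2]
def onplane(C,p,q,n):
    o,v=ray(C,p); return o+v*((q-o)@n)/(v@n)
def tri(*CP):
    A=0;b=0
    for C,p in CP:
        o,v=ray(C,p);M=np.eye(3)-np.outer(v,v);A=A+M;b=b+M@o
    x=np.linalg.solve(A,b); return x,[np.linalg.norm((np.eye(3)-np.outer(v,v))@(x-o)) for o,v in [ray(C,p) for C,p in CP]]
def proj(C,X):
    K,d,E=C; P=(np.array(X)-E[:3,3])@E[:3,:3]; P=np.atleast_2d(P)*[1,-1,-1]
    return cv2.projectPoints(P,np.zeros(3),np.zeros(3),K,d)[0][:,0]
s1=lambda x,y:((x+.5)/4.6-.5+315,(y+.5)/4.6-.5+180)
t2=lambda x,y:((x+.5)/7-.5+200,(y+.5)/7-.5+165)
E
python3 - <<'E'
from h import *
S=cal("scene");T=cal("top")
B=[onz(T,t2(*p),.012) for p in [(463,85),(610,298),(333,490)]]
c=(B[0]+B[2])/2; print("base",[b.round(4) for b in B],c, np.linalg.norm(B[0]-B[1]),np.linalg.norm(B[2]-B[1]))
Bs=[onz(S,s1(*p),.012) for p in [(325,415),(97,375),(58,512),(305,548)]]; print("scene base",[b.round(4) for b in Bs],np.mean(Bs,0))
print("scene edge",[np.arctan2(*(Bs[i]-Bs[j])[1::-1]) for i,j in((1,0),(2,3))])
d1=B[1]-B[2]; d2=B[0]-B[1]
print("hook yaw",np.arctan2(d1[1],d1[0]),np.arctan2(-d2[0],d2[1]), np.arctan2(d2[1],d2[0]))
print("tip",tri((S,s1(152,155)),(T,t2(380,178))))
print("seat/front of board",tri((S,s1(262,210)),(T,t2(233,292))))
print("shoulderL tops near",tri((S,s1(275,215)),(T,t2(108,160))))
print("crest", tri((S,s1(300,87)),(T,t2(190,305))))
print("mat",[onz(T,p,.004).round(4) for p in [(334,181),(418,177),(423,247),(338,252)]],[onz(S,p,.004).round(4) for p in [(228,211),(278,186),(331,217),(284,250)]])
for n,p,z in [("candleA",(311,268),.1),("candleB",(165,231),.1),("jar",(464,232),.09),("kettle",(313,145),.09)]: print(n,onz(T,p,z).round(3))
E
```

```text
base [array([0.6423, 0.1467, 0.012 ]), array([0.5494, 0.0809, 0.012 ]), array([0.4657, 0.1997, 0.012 ])] [0.554018   0.17317621 0.012     ] 0.11380664355788996 0.1452729058808376
scene base [array([0.4714, 0.2065, 0.012 ]), array([0.5512, 0.0885, 0.012 ]), array([0.6484, 0.1571, 0.012 ]), array([0.5617, 0.2721, 0.012 ])] [0.55816207 0.18105008 0.012     ]
scene edge [np.float64(-0.9761994144593787), np.float64(-0.9251311969997057)]
hook yaw -0.9569657200311299 -0.9552587302185717 0.615537596576325
tip (array([0.57520028, 0.14259512, 0.2287861 ]), [np.float64(0.001434218909206175), np.float64(0.0014342189092062011)])
seat/front of board (array([0.53867387, 0.19731433, 0.2043214 ]), [np.float64(0.0016751315519209292), np.float64(0.0016751315519207605)])
shoulderL tops near (array([0.57902233, 0.23487154, 0.245583  ]), [np.float64(0.0017045400343872954), np.float64(0.0017045400343871954)])
crest (array([0.52529669, 0.19687881, 0.28050529]), [np.float64(0.003586896258110822), np.float64(0.00358689625811095)])
mat [array([ 0.631 , -0.0624,  0.004 ]), array([ 0.6449, -0.3218,  0.004 ]), array([ 0.4305, -0.3331,  0.004 ]), array([ 0.415 , -0.0749,  0.004 ])] [array([ 0.6453, -0.3157,  0.004 ]), array([ 0.4346, -0.3205,  0.004 ]), array([ 0.4148, -0.0749,  0.004 ]), array([ 0.6266, -0.0518,  0.004 ])]
candleA [0.376 0.003 0.1  ]
candleB [0.474 0.417 0.1  ]
jar [ 0.476 -0.428  0.09 ]
kettle [0.723 0.001 0.09 ]
```

Measured so far:
- **Hook:** yaw is about -0.955. The seat is near (0.539, 0.199, 0.205), as it should be. The tip appears bent up by about 4°, which is still rough.
- **Base:** centre is near (0.556, 0.177).

Next I'll plan a side view of the hook with the wrist camera.

```bash
cat >> h.py <<'E'
def rel(st,p,R):
    R0=Rn.from_euler("xyz",st["tcp_rot"]); q=R0.inv().apply(np.array(p)-st["tcp_pos"])*1000
    print("shift",q.round(1),"turn",np.degrees((R0.inv()*R).as_rotvec()).round(1))
E
python3 - <<'E'
from h import *
s=bot.state()
R=Rn.from_euler("xyz",[np.pi,0,2.187])*Rn.from_rotvec([-np.radians(35),0,0])
H=np.array([.557,.172,.212]); c=get_calibration("wrist")["tool_from_camera"]
p=H-R.apply(c[:3,3]+0.25*(-c[:3,2])); print(p,"cam",R.apply(c[:3,3])+p, "z",R.apply([0,0,1]))
rel(s,p,R)
E
```

```text
[0.51607494 0.14385501 0.29338469] cam [0.40298306 0.0632541  0.37617402] z [ 0.46808333  0.33149347 -0.81915204]
shift [-226.4  407.2  -57.3] turn [-31.7  18.4 -58.3]
```

```bash
python3 - <<'E'
from h import *
s=bot.state()
R=Rn.from_euler("xyz",[np.pi,0,2.187])*Rn.from_rotvec([-np.radians(35),0,0])
H=np.array([.563,.164,.212]); c=get_calibration("wrist")["tool_from_camera"]
p=H-R.apply(c[:3,3]+0.29*(-c[:3,2])); print(p)
rel(s,p,R)
E
```

```text
[0.49743222 0.11845567 0.31965253]
shift [-257.3  401.   -83.6] turn [-31.7  18.4 -58.3]
```

>>> step_arm(targets=[{"z": -40,"jaw": 0.6},{"z": -80},{"z": -100},{"x": -30,"y": 40,"z": -120},{"x": -55,"y": 75,"z": -120,"wx": -3,"wy": 2,"wz": -6},{"x": -77,"y": 108,"z": -115,"wx": -6,"wy": 3.5,"wz": -11},{"x": -99,"y": 141,"z": -110,"wx": -9,"wy": 5,"wz": -17},{"x": -120,"y": 174,"z": -105,"wx": -13,"wy": 7.5,"wz": -23},{"x": -141,"y": 208,"z": -100,"wx": -16,"wy": 9,"wz": -29},{"x": -162,"y": 242,"z": -95,"wx": -19,"wy": 11,"wz": -35},{"x": -183,"y": 276,"z": -90,"wx": -22,"wy": 13,"wz": -41},{"x": -204,"y": 310,"z": -87,"wx": -25,"wy": 14.5,"wz": -47},{"x": -225,"y": 345,"z": -85,"wx": -28,"wy": 16.5,"wz": -53},{"x": -240,"y": 375,"z": -84,"wx": -32,"wy": 18.5,"wz": -58},{"x": -257,"y": 401,"z": -84,"wx": -32,"wy": 18.5,"wz": -58},{"x": -257,"y": 401,"z": -84,"wx": -32,"wy": 18.5,"wz": -58},{"x": -257,"y": 401,"z": -84,"wx": -32,"wy": 18.5,"wz": -58},{"x": -257,"y": 401,"z": -84,"wx": -32,"wy": 18.5,"wz": -58},{"x": -257,"y": 401,"z": -84,"wx": -32,"wy": 18.5,"wz": -58}])

```text
validation failed for argument at $.ta...
```

```bash
python3 - <<'E'
from h import *
s=bot.state(); w=read_camera("wrist"); cv2.imwrite("pics/w1.png",w)
import pickle; pickle.dump(s,open("w1.pkl","wb"))
print(s["tcp_pos"],s["tcp_rot"],s["joint_pos"],s["time_s"])
cv2.imwrite("pics/w1v.png",w)
E
```

```text
[0.24246419 0.52089876 0.23586568] [-3.14129396e+00  1.35885206e-03  1.13503914e+00] [ 9.24920541e-01  1.58890911e-01  1.59791682e+00  8.84987440e-06
  1.38617618e+00 -2.10120029e-01] 0.15
```

View pics/w1v.png

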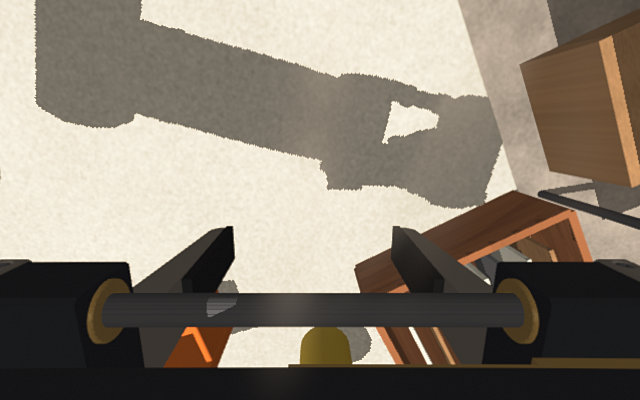

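The move was refused, so the arm is still at its start. I'll retry with every key filled in.

>>> step_arm(targets=[{"x": 0,"y": 0,"z": -40,"wx": 0,"wy": 0,"wz": 0,"jaw": 0.6},{"x": 0,"y": 0,"z": -80,"wx": 0,"wy": 0,"wz": 0,"jaw": 0.6}])

```text
time_s: 0.37
tcp_pos: [0.2415, 0.5196, 0.3141]
tcp_rot: [-3.14, 0.008, 1.135]
wrist_force: [0.9, 0.9, 0.9]
grip_width: 0.0804
```

>>> step_arm(targets=[{"x": 0,"y": 0,"z": -30,"wx": 0,"wy": 0,"wz": 0,"jaw": 0.6},{"x": -22,"y": 33,"z": -40,"wx": -3,"wy": 2,"wz": -5,"jaw": 0.6},{"x": -44,"y": 66,"z": -40,"wx": -6,"wy": 3,"wz": -10,"jaw": 0.6},{"x": -66,"y": 100,"z": -35,"wx": -8,"wy": 5,"wz": -15,"jaw": 0.6},{"x": -88,"y": 134,"z": -30,"wx": -11,"wy": 6,"wz": -20,"jaw": 0.6},{"x": -110,"y": 168,"z": -25,"wx": -14,"wy": 8,"wz": -26,"jaw": 0.6},{"x": -132,"y": 202,"z": -20,"wx": -17,"wy": 10,"wz": -31,"jaw": 0.6},{"x": -154,"y": 236,"z": -15,"wx": -20,"wy": 12,"wz": -36,"jaw": 0.6},{"x": -176,"y": 270,"z": -10,"wx": -23,"wy": 14,"wz": -41,"jaw": 0.6},{"x": -198,"y": 304,"z": -6,"wx": -26,"wy": 16,"wz": -46,"jaw": 0.6},{"x": -220,"y": 338,"z": -4,"wx": -29,"wy": 17,"wz": -52,"jaw": 0.6},{"x": -242,"y": 372,"z": -4,"wx": -32,"wy": 18,"wz": -58,"jaw": 0.6},{"x": -257,"y": 401,"z": -4,"wx": -32,"wy": 18,"wz": -58,"jaw": 0.6},{"x": -257,"y": 401,"z": -4,"wx": -32,"wy": 18,"wz": -58,"jaw": 0.6},{"x": -257,"y": 401,"z": -4,"wx": -32,"wy": 18,"wz": -58,"jaw": 0.6},{"x": -257,"y": 401,"z": -4,"wx": -32,"wy": 18,"wz": -58,"jaw": 0.6},{"x": -257,"y": 401,"z": -4,"wx": -32,"wy": 18,"wz": -58,"jaw": 0.6},{"x": -257,"y": 401,"z": -4,"wx": -32,"wy": 18,"wz": -58,"jaw": 0.6}])

```text
time_s: 1.87
tcp_pos: [0.4975, 0.1191, 0.3203]
tcp_rot: [2.53, 0.005, 2.179]
wrist_force: [0.2, 0.2, 0.2]
grip_width: 0.0549
```

```bash
python3 - <<'E'
from h import *
s=bot.state(); w=read_camera("wrist"); cv2.imwrite("pics/w2.png",w)
import pickle; pickle.dump(s,open("w2.pkl","wb"))
print(s["tcp_pos"],s["tcp_rot"],s["joint_pos"],s["time_s"])
E
```

```text
[0.49749479 0.1191379  0.32032125] [2.52960586 0.00493883 2.17868912] [-0.28266246 -0.48864637  2.10755519  0.50674065  1.15553211 -2.58371088] 1.8667
```

View pics/w2.png

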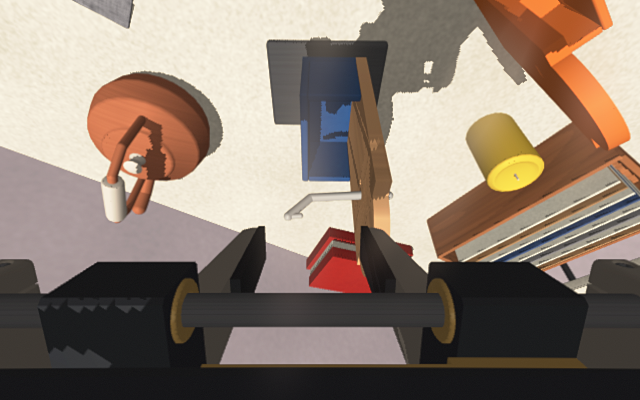

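The wrist view looks outward with world-up pointing down in the picture. The hook runs from (355,195) by the board, through a bend at (312,197), to its tip at (289,216). The crest is near (378,262). I'll enlarge that area.

```bash
python3 - <<'E'
import cv2
w=cv2.imread("pics/w2.png")[170:270,275:400]
cv2.imwrite("pics/w2c.png",cv2.resize(w,None,fx=6,fy=6,interpolation=cv2.INTER_CUBIC))
E
```

```text
(no output)
```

View pics/w2c.png

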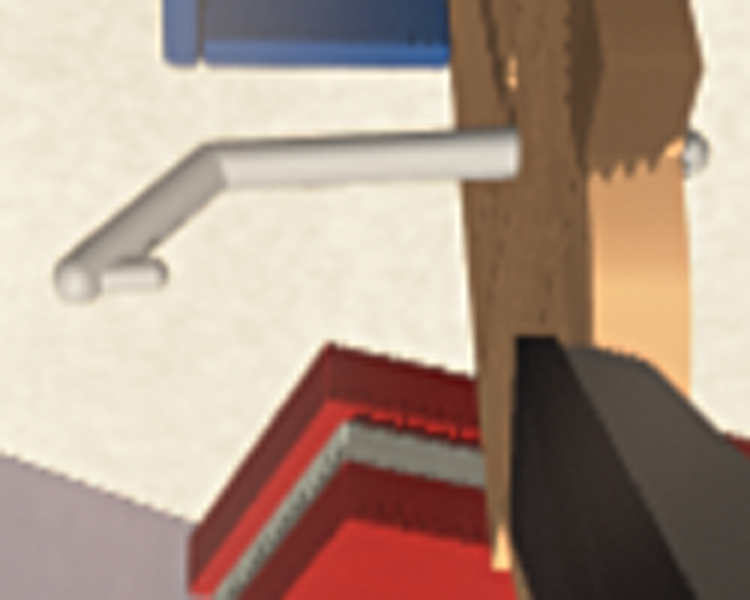

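```bash
cat > fit.py <<'E'
from h import *
import pickle
from scipy.optimize import least_squares
s=pickle.load(open("w2.pkl","rb")); W=cal("wrist",s);S=cal("scene");T=cal("top")
k=lambda x,y:((x+.5)/6-.5+275,(y+.5)/6-.5+170)
def model(p):
    X,yaw,b=p[:3],p[3],p[4]; u=np.array([np.cos(yaw),np.sin(yaw),0]); z=np.array([0,0,1])
    a=np.radians(44); L=[(0,0),(.048,0),(.048+.03*np.cos(a),.03*np.sin(a))]; L.append((L[2][0]-.0095,L[2][1]))
    return [X+u*(x*np.cos(b)-y*np.sin(b))+z*(x*np.sin(b)+y*np.cos(b)) for x,y in L]
ob=[(W,k(518,153),0),(W,k(215,165),1),(W,k(78,280),2),(W,k(158,274),3),
    (S,s1(262,210),0),(S,s1(183,192),1),(S,s1(152,156),2),(T,t2(233,292),0),(T,t2(380,178),2)]
wt=[.5,1,1,1,.7,1,1,.7,1]
def r(p):
    M=model(p); return np.concatenate([w*(proj(C,M[i])[0]-q) for (C,q,i),w in zip(ob,wt)]+[[(p[2]-.205)/.0015]])
o=least_squares(r,[.539,.199,.205,-.955,0]); J=np.linalg.inv(o.jac.T@o.jac)
print(o.x,"deg",np.degrees(o.x[4]),"sd",np.sqrt(np.diag(J)),"res",o.fun.round(1)); print(np.array(model(o.x)).round(4))
E
python3 fit.py
```

```text
[ 0.53749345  0.20037065  0.2043018  -0.97777756  0.08730565] deg 5.0022451273305295 sd [0.00172204 0.0011942  0.00112398 0.03832645 0.02327729] res [ 0.1 -0.2  0.2  0.2  0.7 -0.3 -2.   0.1  1.3  0.2  0.4 -0.1 -0.  -0.6
 -0.5  0.  -1.3  0.3 -0.5]
[[0.5375 0.2004 0.2043]
 [0.5642 0.1607 0.2085]
 [0.5752 0.1444 0.2311]
 [0.5699 0.1522 0.2303]]
```

The hook is bent up about 5° and the fit residuals are small. I'll move above the crest now.

```bash
python3 - <<'E'
from h import *
s=bot.state(); rel(s,[.535,.2045,.345],Rn.from_euler("xyz",[np.pi,0,2.18]))
E
```

```text
shift [47.6 79.2 25.4] turn [35.1  0.3  0.1]
```

>>> step_arm(targets=[{"x": 8,"y": 14,"z": -10,"wx": 6,"wy": 0,"wz": 0,"jaw": 0.6},{"x": 16,"y": 28,"z": -10,"wx": 13,"wy": 0,"wz": 0,"jaw": 0.6},{"x": 24,"y": 42,"z": -5,"wx": 20,"wy": 0,"wz": 0,"jaw": 0.6},{"x": 32,"y": 56,"z": 5,"wx": 27,"wy": 0,"wz": 0,"jaw": 0.6},{"x": 40,"y": 70,"z": 15,"wx": 34,"wy": 0,"wz": 0,"jaw": 0.6},{"x": 47.6,"y": 79.2,"z": 25.4,"wx": 35.1,"wy": 0.3,"wz": 0.1,"jaw": 0.6},{"x": 47.6,"y": 79.2,"z": 25.4,"wx": 35.1,"wy": 0.3,"wz": 0.1,"jaw": 0.6},{"x": 47.6,"y": 79.2,"z": 25.4,"wx": 35.1,"wy": 0.3,"wz": 0.1,"jaw": 0.6},{"x": 47.6,"y": 79.2,"z": 25.4,"wx": 35.1,"wy": 0.3,"wz": 0.1,"jaw": 0.6}])

```text
time_s: 2.67
tcp_pos: [0.5346, 0.2043, 0.3456]
tcp_rot: [3.141, 0.001, 2.181]
wrist_force: [-0.3, 0.8, 0.8]
grip_width: 0.0554
```

```bash
python3 - <<'E'
from h import *
s=bot.state(); w=read_camera("wrist"); cv2.imwrite("pics/w3.png",w)
import pickle; pickle.dump(s,open("w3.pkl","wb"))
print(s["tcp_pos"],s["tcp_rot"],s["joint_pos"],s["wrist_force"])
W=cal("wrist",s)
for z in (.2835,): print(proj(W,[[.534,.2055,z],[.5375,.2004,.2045]]))
E
```

```text
[0.5346256  0.20429581 0.3455879 ] [3.14075770e+00 1.38094237e-03 2.18104239e+00] [ 1.54415533e-01  1.01899155e-01  1.44640609e+00 -8.72584484e-04
  1.59192980e+00 -2.02664647e+00] [-0.3457788   0.80997877  0.81205177]
[[316.45086414 221.29451266]
 [309.10470946 195.79852308]]
```

View pics/w3.png

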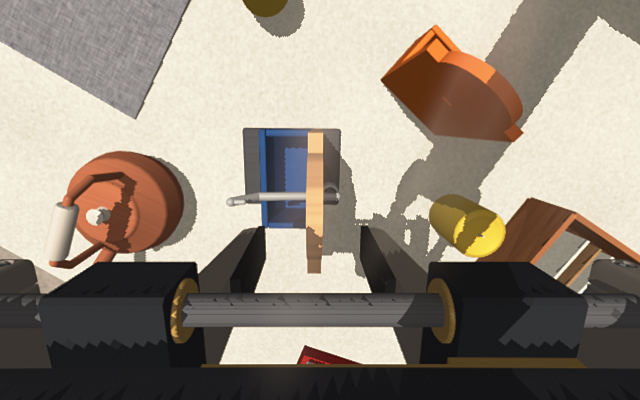

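The board is centred at column 315 (predicted 316) and is vertical in the view, so yaw and centring are good. Time to descend and pinch gently.

>>> step_arm(targets=[{"x": 0,"y": 0,"z": 20,"wx": 0,"wy": 0,"wz": 0,"jaw": 0.6},{"x": 0,"y": 0,"z": 40,"wx": 0,"wy": 0,"wz": 0,"jaw": 0.6},{"x": 0,"y": 0,"z": 55,"wx": 0,"wy": 0,"wz": 0,"jaw": 0.5},{"x": 0,"y": 0,"z": 64,"wx": 0,"wy": 0,"wz": 0,"jaw": 0.4},{"x": 0,"y": 0,"z": 64,"wx": 0,"wy": 0,"wz": 0,"jaw": 0.3},{"x": 0,"y": 0,"z": 64,"wx": 0,"wy": 0,"wz": 0,"jaw": 0.25},{"x": 0,"y": 0,"z": 64,"wx": 0,"wy": 0,"wz": 0,"jaw": 0.2}], grip_force=5)

```text
time_s: 3.3
tcp_pos: [0.5361, 0.2033, 0.2828]
tcp_rot: [3.139, 0.002, 2.179]
wrist_force: [-0.2, 0.4, 0.3]
grip_width: 0.0239
```

>>> step_arm(targets=[{"x": 0,"y": 0,"z": 0,"wx": 0,"wy": 0,"wz": 0,"jaw": 0.16},{"x": 0,"y": 0,"z": 0,"wx": 0,"wy": 0,"wz": 0,"jaw": 0.12},{"x": 0,"y": 0,"z": 0,"wx": 0,"wy": 0,"wz": 0,"jaw": 0.08},{"x": 0,"y": 0,"z": 0,"wx": 0,"wy": 0,"wz": 0,"jaw": 0.05},{"x": 0,"y": 0,"z": 0,"wx": 0,"wy": 0,"wz": 0,"jaw": 0.05},{"x": 0,"y": 0,"z": 0,"wx": 0,"wy": 0,"wz": 0,"jaw": 0.05}], grip_force=5)

```text
time_s: 3.8
tcp_pos: [0.536, 0.2041, 0.2826]
tcp_rot: [3.139, 0.001, 2.18]
wrist_force: [-2.0, 2.5, 5.8]
grip_width: 0.0123
```

>>> step_arm(targets=[{"x": 0,"y": 0,"z": 0,"wx": 0,"wy": 0,"wz": 0,"jaw": 0.05},{"x": 0,"y": 0,"z": 0,"wx": 0,"wy": 0,"wz": 0,"jaw": 0.05},{"x": 0,"y": 0,"z": 0,"wx": 0,"wy": 0,"wz": 0,"jaw": 0.05},{"x": 0,"y": 0,"z": 0,"wx": 0,"wy": 0,"wz": 0,"jaw": 0.05}], grip_force=45)

```text
time_s: 4.13
tcp_pos: [0.5358, 0.2044, 0.2827]
tcp_rot: [3.139, -0.0, 2.18]
wrist_force: [-2.9, 3.0, 6.8]
grip_width: 0.0115
```

>>> step_arm(targets=[{"x": 0,"y": 0,"z": -1,"wx": 0,"wy": 0,"wz": 0,"jaw": 0.05},{"x": 0,"y": 0,"z": -2,"wx": 0,"wy": 0,"wz": 0,"jaw": 0.05},{"x": 0,"y": 0,"z": -3,"wx": 0,"wy": 0,"wz": 0,"jaw": 0.05},{"x": 0,"y": 0,"z": -3,"wx": 0,"wy": 0,"wz": 0,"jaw": 0.05},{"x": 0,"y": 0,"z": -3,"wx": 0,"wy": 0,"wz": 0,"jaw": 0.05}])

```text
time_s: 4.55
tcp_pos: [0.5354, 0.203, 0.2831]
tcp_rot: [-3.14, 0.001, 2.179]
wrist_force: [0.1, -1.0, -3.2]
grip_width: 0.0118
```

```bash
python3 - <<'E'
from h import *
s=bot.state(); print(s["tcp_pos"],s["tcp_rot"],s["wrist_force"],s["wrist_torque"],s["joint_pos"])
E
```

```text
[0.53538325 0.20303222 0.28309617] [-3.13981776e+00  8.18440560e-04  2.17908206e+00] [ 0.14399896 -0.97679717 -3.20484761] [ 0.06970798 -0.0014903   0.02058654] [ 1.52323411e-01  1.25499445e-01  1.54175768e+00 -1.52325950e-03
  1.47556882e+00 -2.02661215e+00]
```

It's gripped and partly unloaded, and the arm is compliant. I'll plan the clearance-optimal path in the hook plane for the 5° bent hook.

```bash
cat > plan.py <<'E'
import numpy as np,sys
from scipy.sparse import csr_matrix
from scipy.sparse.csgraph import dijkstra
def obst(b):
    a=np.radians(44); P=[(0,0),(48,0),(48+30*np.cos(a)-4*np.cos(a)*0,30*np.sin(a))]; 
    seg=lambda p,q,n:np.linspace(p,q,n); c,s=np.cos(b),np.sin(b); R=np.array([[c,-s],[s,c]])
    tip=np.array(P[2]); A=np.r_[seg(P[0],P[1],35),seg(P[1],tip,22)]@R.T; B=seg(tip,tip-[11-2.5,0],8)@R.T
    post=seg((-20.5,-200),(-20.5,-5),60); w=seg((-13.5,0),(0,0),10); base=seg((-45,-193),(104,-193),50)
    X=np.r_[A,B,post,w,base]; r=np.r_[np.full(len(A),4.),np.full(8,2.5),np.full(60,7.),np.full(10,4.),np.zeros(50)]
    return X,r
def clear(Q,b):  # Q: n x 3 (u,w,theta deg)
    X,r=obst(b); t=np.radians(Q[:,2]); c,s=np.cos(t),np.sin(t)
    d=X[None]-Q[:,None,:2]
    # board local: long axis up n=(-s,c), front f=(c,s)
    f=d[...,0]*c[:,None]+d[...,1]*s[:,None]; n=-d[...,0]*s[:,None]+d[...,1]*c[:,None]
    out=1e9
    for f0,f1,n0,n1 in((-6,6,9.25,84),(-6,6,-150,-9.25),(6,66,-150,-70)):
        g=np.maximum(np.maximum(f0-f,f-f1),0);h=np.maximum(np.maximum(n0-n,n-n1),0)
        D=np.hypot(g,h); ins=np.minimum(np.minimum(f-f0,f1-f),np.minimum(n-n0,n1-n)); D=np.where(D==0,-np.maximum(ins,0),D)
        out=np.minimum(out,(D-r).min(1))
    return out
if __name__=="__main__":
    b=np.radians(float(sys.argv[1]))
    U=np.arange(-7,101,1.5);Wv=np.arange(-14,70,1.);Th=np.arange(0,60,2.5)
    G=np.stack(np.meshgrid(U,Wv,Th,indexing="ij"),-1); sh=G.shape[:3]; Q=G.reshape(-1,3)
    c=np.concatenate([clear(q,b) for q in np.array_split(Q,60)])
    ok=c>0.15; idx=np.arange(len(Q)).reshape(sh); I=[];J=[];C=[]
    for du in(-1,0,1):
     for dw in(-1,0,1):
      for dt in(-1,0,1):
        if (du,dw,dt)<=(0,0,0): continue
        sl=lambda d,n:(slice(max(0,-d),n-max(0,d)),slice(max(0,d),n-max(0,-d)))
        a=[sl(d,n) for d,n in zip((du,dw,dt),sh)]
        i=idx[tuple(x[0] for x in a)].ravel();j=idx[tuple(x[1] for x in a)].ravel();m=ok[i]&ok[j];i,j=i[m],j[m]
        L=np.sqrt((1.5*du)**2+dw**2+(2.5*dt)**2); I.append(i);J.append(j);C.append(L*(.02+1/np.minimum(np.minimum(c[i],c[j]),3)**3))
    I,J,C=map(np.concatenate,(I,J,C)); M=csr_matrix((C,(I,J)),shape=(len(Q),)*2)
    st=np.argmin(np.abs(Q-[-6,-1,0]).sum(1)); 
    D,pr=dijkstra(M,directed=False,indices=st,return_predecessors=True)
    end=np.where((Q[:,0]>98)&(c>3))[0]; e=end[np.argmin(D[end])]; print("start c",c[st],"cost",D[e])
    path=[e]
    while path[-1]!=st and pr[path[-1]]>=0: path.append(pr[path[-1]])
    p=Q[path[::-1]]; np.save("path.npy",p); cc={bb:clear(p,np.radians(bb)) for bb in (float(sys.argv[1])-2,float(sys.argv[1]),float(sys.argv[1])+2)}
    print("min",{k:v.min().round(2) for k,v in cc.items()},len(p))
    for k in range(0,len(p),2): print(p[k],[v[k].round(2) for v in cc.values()])
E
time python3 plan.py 5
```

```text
start c 2.0 cost 8.94678009152477
min {3.0: np.float64(0.6), 5.0: np.float64(2.0), 7.0: np.float64(0.4)} 80
[-5.5 -1.   0. ] [np.float64(2.0), np.float64(2.0), np.float64(2.0)]
[-2.5 -1.   0. ] [np.float64(4.06), np.float64(3.91), np.float64(3.77)]
[ 0.5 -1.   0. ] [np.float64(3.9), np.float64(3.65), np.float64(3.41)]
[ 3.5 -1.   0. ] [np.float64(3.74), np.float64(3.4), np.float64(3.05)]
[ 6.5 -1.   0. ] [np.float64(3.59), np.float64(3.14), np.float64(2.7)]
[9.5 0.  2.5] [np.float64(4.7), np.float64(4.16), np.float64(3.62)]
[12.5  0.   2.5] [np.float64(4.54), np.float64(3.9), np.float64(3.26)]
[15.5  0.   2.5] [np.float64(4.39), np.float64(3.65), np.float64(2.88)]
[18.5  0.   2.5] [np.float64(4.23), np.float64(3.39), np.float64(2.51)]
[21.5  2.   7.5] [np.float64(3.88), np.float64(4.86), np.float64(4.56)]
[24.5  2.   7.5] [np.float64(4.04), np.float64(4.84), np.float64(4.2)]
[27.5  2.   7.5] [np.float64(4.2), np.float64(4.58), np.float64(3.84)]
[30.5  2.   7.5] [np.float64(4.37), np.float64(4.32), np.float64(3.47)]
[33.5  2.   7.5] [np.float64(4.53), np.float64(4.06), np.float64(3.11
[... 1185 characters left out ...]
loat64(3.61), np.float64(1.38)]
[74. 31. 45.] [np.float64(4.97), np.float64(3.76), np.float64(1.29)]
[77. 32. 45.] [np.float64(6.08), np.float64(3.58), np.float64(1.14)]
[80. 32. 45.] [np.float64(5.88), np.float64(3.67), np.float64(1.8)]
[83. 32. 45.] [np.float64(6.56), np.float64(4.84), np.float64(3.66)]
[86. 32. 45.] [np.float64(7.98), np.float64(6.74), np.float64(5.78)]
[89. 32. 45.] [np.float64(9.91), np.float64(8.86), np.float64(7.9)]
[92. 32. 45.] [np.float64(12.03), np.float64(10.98), np.float64(10.02)]
[95. 32. 45.] [np.float64(14.15), np.float64(13.11), np.float64(12.14)]
[98. 32. 45.] [np.float64(16.27), np.float64(15.23), np.float64(14.26)]
real	0m8.812s
user	0m7.137s
sys	0m2.227s
```

The planned path has at least 2 mm clearance. I'll calibrate the slot by feel: raise it within the play, then ease it back to find the post.

>>> step_arm(targets=[{"x": 0,"y": 0,"z": -1,"wx": 0,"wy": 0,"wz": 0,"jaw": 0.05},{"x": 0,"y": 0,"z": -2,"wx": 0,"wy": 0,"wz": 0,"jaw": 0.05},{"x": 0,"y": 0,"z": -2,"wx": 0,"wy": 0,"wz": 0,"jaw": 0.05},{"x": 0,"y": 0,"z": -2,"wx": 0,"wy": 0,"wz": 0,"jaw": 0.05}])

```text
time_s: 4.88
tcp_pos: [0.5357, 0.2035, 0.2861]
tcp_rot: [3.142, 0.001, 2.179]
wrist_force: [-0.3, -0.6, -3.2]
grip_width: 0.0117
```

>>> step_arm(targets=[{"x": 0,"y": 0,"z": -1,"wx": 0,"wy": 0,"wz": 0,"jaw": 0.05},{"x": 0,"y": 0,"z": -2,"wx": 0,"wy": 0,"wz": 0,"jaw": 0.05},{"x": 0,"y": 0,"z": -2,"wx": 0,"wy": 0,"wz": 0,"jaw": 0.05},{"x": 0,"y": 0,"z": -2,"wx": 0,"wy": 0,"wz": 0,"jaw": 0.05}])

```text
time_s: 5.22
tcp_pos: [0.5357, 0.2035, 0.2882]
tcp_rot: [3.141, 0.001, 2.179]
wrist_force: [0.6, 0.2, -4.2]
grip_width: 0.0116
```

>>> step_arm(targets=[{"x": 1,"y": 0,"z": 0,"wx": 0,"wy": 0,"wz": 0,"jaw": 0.05},{"x": 2,"y": 0,"z": 0,"wx": 0,"wy": 0,"wz": 0,"jaw": 0.05},{"x": 2,"y": 0,"z": 0,"wx": 0,"wy": 0,"wz": 0,"jaw": 0.05},{"x": 2,"y": 0,"z": 0,"wx": 0,"wy": 0,"wz": 0,"jaw": 0.05}])

```text
time_s: 5.55
tcp_pos: [0.5344, 0.2052, 0.288]
tcp_rot: [-3.142, 0.001, 2.18]
wrist_force: [0.1, 0.4, -3.9]
grip_width: 0.0114
```

>>> step_arm(targets=[{"x": 0.5,"y": 0,"z": 0,"wx": 0,"wy": 0,"wz": 0,"jaw": 0.05},{"x": 1,"y": 0,"z": 0,"wx": 0,"wy": 0,"wz": 0,"jaw": 0.05},{"x": 1,"y": 0,"z": 0,"wx": 0,"wy": 0,"wz": 0,"jaw": 0.05},{"x": 1,"y": 0,"z": 0,"wx": 0,"wy": 0,"wz": 0,"jaw": 0.05}])

```text
time_s: 5.88
tcp_pos: [0.5339, 0.206, 0.2881]
tcp_rot: [3.142, 0.001, 2.179]
wrist_force: [0.0, -0.9, -2.3]
grip_width: 0.0114
```

>>> step_arm(targets=[{"x": 0.5,"y": 0,"z": 0,"wx": 0,"wy": 0,"wz": 0,"jaw": 0.05},{"x": 1,"y": 0,"z": 0,"wx": 0,"wy": 0,"wz": 0,"jaw": 0.05},{"x": 1,"y": 0,"z": 0,"wx": 0,"wy": 0,"wz": 0,"jaw": 0.05},{"x": 1,"y": 0,"z": 0,"wx": 0,"wy": 0,"wz": 0,"jaw": 0.05}])

```text
time_s: 6.22
tcp_pos: [0.5334, 0.2068, 0.2881]
tcp_rot: [3.142, 0.001, 2.179]
wrist_force: [0.8, -1.1, -2.8]
grip_width: 0.0118
```

```bash
python3 - <<'E'
from h import *
s=bot.state(); print(s["tcp_pos"],s["tcp_rot"],s["wrist_force"],s["wrist_torque"],s["joint_pos"])
E
```

```text
[0.53338203 0.20677085 0.2880736 ] [3.14154074e+00 9.78602754e-04 2.17941747e+00] [ 0.84124095 -1.0754746  -2.82175133] [ 0.03152889  0.05601526 -0.0281635 ] [ 1.59124318e-01  1.20339354e-01  1.53768150e+00 -8.62152142e-04
  1.48309986e+00 -2.02021787e+00]
```

Light contact with the post came at u = -7.4, against -7.5 expected, so the vision fit agrees with feel. The weight is about 3.9 N. I'll move out along the 5° wire to u = 30, then feel the wire's height to check the bend.

>>> step_arm(targets=[{"x": -4,"y": 0,"z": 0,"wx": 0,"wy": 0,"wz": 0,"jaw": 0.05},{"x": -8,"y": 0,"z": 0,"wx": 0,"wy": 0,"wz": 0,"jaw": 0.05},{"x": -12,"y": 0,"z": -0.4,"wx": 0,"wy": 0,"wz": 0,"jaw": 0.05},{"x": -16,"y": 0,"z": -0.8,"wx": 0,"wy": 0,"wz": 0,"jaw": 0.05},{"x": -20,"y": 0,"z": -1.1,"wx": 0,"wy": 0,"wz": 0,"jaw": 0.05},{"x": -24,"y": 0,"z": -1.5,"wx": 0,"wy": 0,"wz": 0,"jaw": 0.05},{"x": -28,"y": 0,"z": -1.8,"wx": 0,"wy": 0,"wz": 0,"jaw": 0.05},{"x": -32,"y": 0,"z": -2.1,"wx": 0,"wy": 0,"wz": 0,"jaw": 0.05},{"x": -36,"y": 0,"z": -2.4,"wx": 0,"wy": 0,"wz": 0,"jaw": 0.05},{"x": -38,"y": 0,"z": -2.5,"wx": 0,"wy": 0,"wz": 0,"jaw": 0.05},{"x": -38,"y": 0,"z": -2.5,"wx": 0,"wy": 0,"wz": 0,"jaw": 0.05},{"x": -38,"y": 0,"z": -2.5,"wx": 0,"wy": 0,"wz": 0,"jaw": 0.05},{"x": -38,"y": 0,"z": -2.5,"wx": 0,"wy": 0,"wz": 0,"jaw": 0.05}])

```text
time_s: 7.3
tcp_pos: [0.555, 0.1758, 0.2906]
tcp_rot: [3.142, 0.001, 2.18]
wrist_force: [-0.2, -0.9, -3.2]
grip_width: 0.0119
```

>>> step_arm(targets=[{"x": 0,"y": 0,"z": 1,"wx": 0,"wy": 0,"wz": 0,"jaw": 0.05},{"x": 0,"y": 0,"z": 2,"wx": 0,"wy": 0,"wz": 0,"jaw": 0.05},{"x": 0,"y": 0,"z": 3,"wx": 0,"wy": 0,"wz": 0,"jaw": 0.05},{"x": 0,"y": 0,"z": 3,"wx": 0,"wy": 0,"wz": 0,"jaw": 0.05},{"x": 0,"y": 0,"z": 3,"wx": 0,"wy": 0,"wz": 0,"jaw": 0.05}])

```text
time_s: 7.72
tcp_pos: [0.555, 0.1757, 0.2874]
tcp_rot: [-3.141, 0.001, 2.179]
wrist_force: [0.0, -0.4, -4.0]
grip_width: 0.0117
```

>>> step_arm(targets=[{"x": 0,"y": 0,"z": 0.5,"wx": 0,"wy": 0,"wz": 0,"jaw": 0.05},{"x": 0,"y": 0,"z": 1,"wx": 0,"wy": 0,"wz": 0,"jaw": 0.05},{"x": 0,"y": 0,"z": 1,"wx": 0,"wy": 0,"wz": 0,"jaw": 0.05},{"x": 0,"y": 0,"z": 1,"wx": 0,"wy": 0,"wz": 0,"jaw": 0.05}])

```text
time_s: 8.05
tcp_pos: [0.5551, 0.1756, 0.2866]
tcp_rot: [-3.142, 0.001, 2.179]
wrist_force: [-0.2, -0.1, -3.4]
grip_width: 0.0114
```

>>> step_arm(targets=[{"x": 0,"y": 0,"z": 0.5,"wx": 0,"wy": 0,"wz": 0,"jaw": 0.05},{"x": 0,"y": 0,"z": 1,"wx": 0,"wy": 0,"wz": 0,"jaw": 0.05},{"x": 0,"y": 0,"z": 1,"wx": 0,"wy": 0,"wz": 0,"jaw": 0.05},{"x": 0,"y": 0,"z": 1,"wx": 0,"wy": 0,"wz": 0,"jaw": 0.05}])

```text
time_s: 8.38
tcp_pos: [0.5551, 0.1756, 0.2857]
tcp_rot: [3.141, 0.001, 2.179]
wrist_force: [0.1, 0.1, -3.2]
grip_width: 0.0118
```

>>> step_arm(targets=[{"x": 0,"y": 0,"z": 0.5,"wx": 0,"wy": 0,"wz": 0,"jaw": 0.05},{"x": 0,"y": 0,"z": 1,"wx": 0,"wy": 0,"wz": 0,"jaw": 0.05},{"x": 0,"y": 0,"z": 1,"wx": 0,"wy": 0,"wz": 0,"jaw": 0.05},{"x": 0,"y": 0,"z": 1,"wx": 0,"wy": 0,"wz": 0,"jaw": 0.05}])

```text
time_s: 8.72
tcp_pos: [0.5553, 0.1757, 0.2853]
tcp_rot: [3.141, 0.001, 2.179]
wrist_force: [-2.3, 0.1, 2.1]
grip_width: 0.0119
```

Contact gives a bend of about 4.4°, and sight gave 5°; they agree. I'll lift back clear and compute the rows at 4.7°.

>>> step_arm(targets=[{"x": 0,"y": 0,"z": -2,"wx": 0,"wy": 0,"wz": 0,"jaw": 0.05},{"x": 0,"y": 0,"z": -4,"wx": 0,"wy": 0,"wz": 0,"jaw": 0.05},{"x": 0,"y": 0,"z": -5,"wx": 0,"wy": 0,"wz": 0,"jaw": 0.05},{"x": 0,"y": 0,"z": -5,"wx": 0,"wy": 0,"wz": 0,"jaw": 0.05},{"x": 0,"y": 0,"z": -5,"wx": 0,"wy": 0,"wz": 0,"jaw": 0.05}])

```text
time_s: 9.13
tcp_pos: [0.555, 0.1756, 0.2893]
tcp_rot: [-3.141, 0.001, 2.179]
wrist_force: [-0.6, 0.4, -2.7]
grip_width: 0.0115
```

```bash
cat > rows.py <<'E'
import sys
from h import *
from plan import clear
O=np.array([.5375,.2004,.2044]);yaw=-.961;u=np.array([np.cos(yaw),np.sin(yaw),0]);z=np.array([0,0,1.]);D=.0835
lat=np.array([-np.sin(yaw),np.cos(yaw),0])
def pose(q):
    t=np.radians(q[2]); zh=u*np.sin(t)-z*np.cos(t)
    R=Rn.from_matrix(np.c_[-(u*np.cos(t)+z*np.sin(t)),np.cross(zh,-(u*np.cos(t)+z*np.sin(t))),zh])
    return O+u*q[0]/1e3+z*q[1]/1e3-D*zh,R
def where(s):
    R=Rn.from_euler("xyz",s["tcp_rot"]);zh=R.apply([0,0,1]);d=s["tcp_pos"]+D*zh-O; th=np.degrees(np.arctan2(zh@u,-zh[2]))
    return np.array([d@u*1e3,d[2]*1e3,th]),d@lat*1e3
if __name__=="__main__":
    s=bot.state(); q,l=where(s); print("at",q.round(2),"lat",l.round(2),"clear",[clear(q[None],np.radians(b))[0].round(2) for b in(3.5,4.7,6)],"F",s["wrist_force"].round(1),"j",s["joint_pos"].round(2),"t",s["time_s"])
    if len(sys.argv)>1:
        P=np.load("path.npy"); lo,hi=map(float,sys.argv[1:3]); st=int(sys.argv[3])
        R0=Rn.from_euler("xyz",s["tcp_rot"])
        k=np.argmin(np.abs(P[:,:2]-q[:2]).sum(1)); P=P[k+1:]; P=P[(P[:,0]<=hi)]
        # smooth
        from scipy.ndimage import gaussian_filter1d
        P=gaussian_filter1d(np.r_[[q],P],1.5,axis=0,mode="nearest")
        for m in P[st::st]:
            p,R=pose(m); print(m.round(1),clear(m[None],np.radians(4.7))[0].round(1),"|",(R0.inv().apply(p-s["tcp_pos"])*1e3).round(1),np.degrees((R0.inv()*R).as_rotvec()).round(1))
E
python3 plan.py 4.7 | head -2; python3 rows.py 0 52 1
```

```text
start c 2.0 cost 8.888605398298328
min {2.7: np.float64(0.51), 4.7: np.float64(2.0), 6.7: np.float64(0.47)} 80
at [30.4   1.39  0.04] lat 0.12 clear [np.float64(4.41), np.float64(3.64), np.float64(2.81)] F [-0.6  0.4 -2.7] j [ 0.1   0.15  1.51 -0.    1.49 -2.08] t 9.1333
[32.3  1.8  6.2] 4.2 | [ 7.1 -0.2  0.1] [-0.  -6.2 -0.1]
[33.6  2.   9.4] 3.9 | [10.4 -0.2  0.5] [-0.  -9.3 -0.1]
[35.   2.1 12.3] 3.6 | [13.1 -0.2  1.2] [ -0.  -12.2  -0.1]
[36.5  2.4 14.8] 3.4 | [15.2 -0.2  1.8] [ -0.  -14.8  -0.1]
[38.   2.7 17.1] 3.3 | [16.9 -0.2  2.4] [ -0.  -17.1  -0.1]
[39.5  3.  19.1] 3.2 | [18.1 -0.2  3. ] [ -0.  -19.   -0.1]
[41.   3.4 20.9] 3.2 | [19.2 -0.2  3.5] [ -0.  -20.9  -0.1]
[42.5  3.8 22.9] 3.3 | [20.3 -0.2  4.1] [ -0.  -22.8  -0.1]
[44.   4.4 25.1] 3.2 | [21.8 -0.2  4.9] [ -0.  -25.1  -0.1]
[45.5  5.2 27.5] 3.1 | [23.4 -0.2  5.7] [ -0.  -27.5  -0.1]
[47.  6. 30.] 3.0 | [25.1 -0.2  6.5] [ -0.  -29.9  -0.1]
[48.4  7.  32.4] 3.0 | [26.6 -0.2  7.4] [ -0.  -32.3  -0.1]
[49.7  7.8 34.5] 3.1 | [27.9 -0.2  8.3] [ -0.  -34.4  -0.1]
[50.6  8.4 36.1] 3.3 | [28.9 -0.2  9. ] [ -0.  -36.   -0.1]
```

>>> step_arm(targets=[{"x": 4,"y": 0,"z": 0,"wx": 0,"wy": -3.2,"wz": 0,"jaw": 0.05},{"x": 7.1,"y": 0,"z": 0.1,"wx": 0,"wy": -6.2,"wz": 0,"jaw": 0.05},{"x": 10.4,"y": 0,"z": 0.5,"wx": 0,"wy": -9.3,"wz": 0,"jaw": 0.05},{"x": 13.1,"y": 0,"z": 1.2,"wx": 0,"wy": -12.2,"wz": 0,"jaw": 0.05},{"x": 15.2,"y": 0,"z": 1.8,"wx": 0,"wy": -14.8,"wz": 0,"jaw": 0.05},{"x": 16.9,"y": 0,"z": 2.4,"wx": 0,"wy": -17.1,"wz": 0,"jaw": 0.05},{"x": 18.1,"y": 0,"z": 3,"wx": 0,"wy": -19,"wz": 0,"jaw": 0.05},{"x": 18.1,"y": 0,"z": 3,"wx": 0,"wy": -19,"wz": 0,"jaw": 0.05},{"x": 18.1,"y": 0,"z": 3,"wx": 0,"wy": -19,"wz": 0,"jaw": 0.05},{"x": 18.1,"y": 0,"z": 3,"wx": 0,"wy": -19,"wz": 0,"jaw": 0.05}])

```text
time_s: 9.97
tcp_pos: [0.5448, 0.1904, 0.2865]
tcp_rot: [3.142, 0.331, 2.179]
wrist_force: [-0.1, -0.2, -2.5]
grip_width: 0.0116
```

```bash
python3 rows.py 0 56 1
```

```text
at [39.54  3.14 18.98] lat 0.22 clear [np.float64(2.59), np.float64(3.4), np.float64(2.69)] F [-0.1 -0.2 -2.5] j [ 0.29  0.1   1.6  -0.32  1.35 -1.83] t 9.9667
[41.3  3.5 21.1] 3.3 | [ 1.2 -0.3  0.3] [-0.  -2.1 -0.1]
[42.6  3.9 22.9] 3.3 | [ 2.5 -0.3  0.5] [-0.  -3.9 -0.1]
[44.   4.4 25.1] 3.2 | [ 4.2 -0.3  0.7] [-0.  -6.1 -0.1]
[45.5  5.2 27.5] 3.1 | [ 6.1 -0.3  1. ] [-0.  -8.5 -0.1]
[47.  6. 30.] 3.0 | [ 8.  -0.3  1.2] [ -0.  -11.   -0.1]
[48.5  7.  32.5] 3.0 | [ 9.8 -0.3  1.6] [ -0.  -13.5  -0.1]
[49.9  8.  34.9] 3.1 | [11.5 -0.3  2. ] [ -0.  -15.9  -0.1]
[51.3  9.  37.1] 3.3 | [13.  -0.3  2.4] [ -0.  -18.1  -0.1]
[52.4 10.  39. ] 3.5 | [14.2 -0.3  2.7] [ -0.  -20.   -0.1]
[53.3 11.  40.5] 3.7 | [15.1 -0.3  2.9] [ -0.  -21.5  -0.1]
[53.9 12.  41.9] 3.7 | [16.1 -0.3  2.9] [ -0.  -23.   -0.1]
[54.5 13.  43.4] 3.7 | [17.2 -0.3  3. ] [ -0.  -24.4  -0.1]
[55.  14.  44.9] 3.6 | [18.3 -0.3  3.2] [ -0.  -25.9  -0.1]
[55.4 14.9 46.2] 3.4 | [19.3 -0.3  3.2] [ -0.  -27.2  -0.1]
[55.8 15.8 47. ] 3.2 | [19.8 -0.3  3.1] [ -0.  -28.   -0.1]
[55.9 16.4 47.4] 2.9 | [19.9 -0.3  2.8] [ -0.  -28.4  -0.1]
```

>>> step_arm(targets=[{"x": 1.2,"y": 0,"z": 0.3,"wx": 0,"wy": -2.1,"wz": 0,"jaw": 0.05},{"x": 2.5,"y": 0,"z": 0.5,"wx": 0,"wy": -3.9,"wz": 0,"jaw": 0.05},{"x": 4.2,"y": 0,"z": 0.7,"wx": 0,"wy": -6.1,"wz": 0,"jaw": 0.05},{"x": 6.1,"y": 0,"z": 1,"wx": 0,"wy": -8.5,"wz": 0,"jaw": 0.05},{"x": 8,"y": 0,"z": 1.2,"wx": 0,"wy": -11,"wz": 0,"jaw": 0.05},{"x": 9.8,"y": 0,"z": 1.6,"wx": 0,"wy": -13.5,"wz": 0,"jaw": 0.05},{"x": 11.5,"y": 0,"z": 2,"wx": 0,"wy": -15.9,"wz": 0,"jaw": 0.05},{"x": 13,"y": 0,"z": 2.4,"wx": 0,"wy": -18.1,"wz": 0,"jaw": 0.05},{"x": 13,"y": 0,"z": 2.4,"wx": 0,"wy": -18.1,"wz": 0,"jaw": 0.05},{"x": 13,"y": 0,"z": 2.4,"wx": 0,"wy": -18.1,"wz": 0,"jaw": 0.05}])

```text
time_s: 10.8
tcp_pos: [0.5381, 0.2, 0.2796]
tcp_rot: [-3.141, 0.646, 2.18]
wrist_force: [0.0, -0.8, -3.7]
grip_width: 0.0117
```

```bash
python3 rows.py 0 64 1
```

```text
at [50.92  8.54 37.02] lat 0.16 clear [np.float64(2.58), np.float64(3.43), np.float64(3.49)] F [ 0.  -0.8 -3.7] j [ 0.46  0.13  1.67 -0.67  1.3  -1.55] t 10.8
[52.5 10.  39.3] 3.6 | [ 1.2 -0.3 -0.2] [-0.1 -2.3 -0. ]
[53.2 11.  40.6] 3.7 | [ 1.9 -0.3 -0.4] [-0.1 -3.6 -0. ]
[53.9 12.  41.9] 3.7 | [ 2.7 -0.3 -0.6] [-0.1 -4.9 -0. ]
[54.5 13.  43.4] 3.7 | [ 3.7 -0.3 -0.9] [-0.1 -6.4 -0. ]
[55.  14.  44.9] 3.6 | [ 4.9 -0.3 -1.1] [-0.1 -7.9 -0. ]
[55.5 15.  46.2] 3.4 | [ 5.7 -0.3 -1.3] [-0.1 -9.2 -0. ]
[56. 16. 47.] 3.3 | [ 5.9 -0.3 -1.6] [ -0.1 -10.   -0. ]
[56.6 17.  47.4] 3.1 | [ 5.4 -0.3 -2. ] [ -0.1 -10.3  -0. ]
[57.2 18.  47.5] 2.9 | [ 4.4 -0.3 -2.4] [ -0.1 -10.5  -0. ]
[58.1 19.  47.5] 2.9 | [ 3.2 -0.3 -2.7] [ -0.1 -10.5  -0. ]
[59.  20.  47.5] 2.9 | [ 1.8 -0.3 -2.9] [ -0.1 -10.5  -0. ]
[59.9 21.  47.5] 2.9 | [ 0.5 -0.3 -3.1] [ -0.1 -10.5  -0. ]
[60.8 22.  47.5] 3.0 | [-0.8 -0.3 -3.4] [ -0.1 -10.5  -0. ]
[61.6 22.9 47.5] 2.9 | [-2.  -0.3 -3.7] [ -0.1 -10.5  -0. ]
[62.3 23.8 47.5] 2.9 | [-3.1 -0.3 -3.9] [ -0.1 -10.5  -0. ]
[62.9 24.4 47.5] 2.9 | [-3.9 -0.3 -4.1] [ -0.1 -10.5  -0. ]
```

>>> step_arm(targets=[{"x": 1.2,"y": 0,"z": -0.2,"wx": 0,"wy": -2.3,"wz": 0,"jaw": 0.05},{"x": 1.9,"y": 0,"z": -0.4,"wx": 0,"wy": -3.6,"wz": 0,"jaw": 0.05},{"x": 2.7,"y": 0,"z": -0.6,"wx": 0,"wy": -4.9,"wz": 0,"jaw": 0.05},{"x": 3.7,"y": 0,"z": -0.9,"wx": 0,"wy": -6.4,"wz": 0,"jaw": 0.05},{"x": 4.9,"y": 0,"z": -1.1,"wx": 0,"wy": -7.9,"wz": 0,"jaw": 0.05},{"x": 5.7,"y": 0,"z": -1.3,"wx": 0,"wy": -9.2,"wz": 0,"jaw": 0.05},{"x": 5.9,"y": 0,"z": -1.6,"wx": 0,"wy": -10,"wz": 0,"jaw": 0.05},{"x": 5.4,"y": 0,"z": -2,"wx": 0,"wy": -10.3,"wz": 0,"jaw": 0.05},{"x": 5.4,"y": 0,"z": -2,"wx": 0,"wy": -10.3,"wz": 0,"jaw": 0.05},{"x": 5.4,"y": 0,"z": -2,"wx": 0,"wy": -10.3,"wz": 0,"jaw": 0.05}])

```text
time_s: 11.63
tcp_pos: [0.5352, 0.2044, 0.2787]
tcp_rot: [3.141, 0.828, 2.179]
wrist_force: [0.6, 0.4, -3.6]
grip_width: 0.0117
```

```bash
python3 rows.py 0 75 1
```

```text
at [56.87 17.78 47.43] lat 0.37 clear [np.float64(1.81), np.float64(2.76), np.float64(2.15)] F [ 0.6  0.4 -3.6] j [ 0.54  0.17  1.69 -0.86  1.32 -1.39] t 11.6333
[58.1 19.1 47.5] 2.8 | [-1.7 -0.4 -0. ] [-0.  -0.  -0.1]
[59.  20.  47.5] 2.9 | [-3.  -0.4  0. ] [-0.  -0.1 -0.1]
[59.9 21.  47.5] 3.0 | [-4.3 -0.4  0.1] [-0.  -0.1 -0.1]
[60.8 22.  47.5] 3.0 | [-5.7 -0.4  0.1] [-0.  -0.1 -0.1]
[61.7 23.  47.5] 2.9 | [-7.  -0.4  0. ] [-0.  -0.1 -0.1]
[62.6 24.  47.5] 2.9 | [-8.3 -0.4 -0. ] [-0.  -0.1 -0.1]
[63.5 25.  47.5] 3.0 | [-9.7 -0.4  0. ] [-0.  -0.1 -0.1]
[64.5 26.  47.5] 3.0 | [-11.1  -0.4   0.1] [-0.  -0.1 -0.1]
[65.6 27.  47.5] 2.9 | [-12.6  -0.4   0.2] [-0.  -0.1 -0.1]
[66.7 27.9 47.5] 2.7 | [-14.1  -0.4   0.4] [-0.  -0.1 -0.1]
[68.1 28.8 47.5] 2.7 | [-15.6  -0.4   0.8] [-0.  -0.1 -0.1]
[69.5 29.4 47.5] 3.0 | [-17.   -0.4   1.4] [-0.  -0.1 -0.1]
[70.9 29.8 47.5] 3.3 | [-18.3  -0.4   2.2] [-0.  -0.1 -0.1]
[72.2 29.9 47.5] 3.3 | [-19.2  -0.4   3.1] [-0.  -0.1 -0.1]
[73.1 30.  47.5] 3.3 | [-19.9  -0.4   3.7] [-0.  -0.1 -0.1]
```

No contact so far. Next is the barb stretch, slowly, in two parts.

>>> step_arm(targets=[{"x": -1.7,"y": 0,"z": 0,"wx": 0,"wy": 0,"wz": 0,"jaw": 0.05},{"x": -3,"y": 0,"z": 0,"wx": 0,"wy": 0,"wz": 0,"jaw": 0.05},{"x": -4.3,"y": 0,"z": 0,"wx": 0,"wy": 0,"wz": 0,"jaw": 0.05},{"x": -5.7,"y": 0,"z": 0,"wx": 0,"wy": 0,"wz": 0,"jaw": 0.05},{"x": -7,"y": 0,"z": 0,"wx": 0,"wy": 0,"wz": 0,"jaw": 0.05},{"x": -7,"y": 0,"z": 0,"wx": 0,"wy": 0,"wz": 0,"jaw": 0.05},{"x": -7,"y": 0,"z": 0,"wx": 0,"wy": 0,"wz": 0,"jaw": 0.05}])

```text
time_s: 12.22
tcp_pos: [0.5378, 0.2005, 0.2837]
tcp_rot: [3.141, 0.828, 2.179]
wrist_force: [-0.3, 0.3, -3.3]
grip_width: 0.0114
```

```bash
python3 rows.py 0 98 1
```

```text
at [61.58 22.79 47.44] lat 0.2 clear [np.float64(1.91), np.float64(2.95), np.float64(1.61)] F [-0.3  0.3 -3.3] j [ 0.53  0.17  1.69 -0.86  1.32 -1.41] t 12.2167
[62.6 24.1 47.5] 2.9 | [-1.7 -0.3 -0.1] [-0.  -0.  -0.1]
[63.5 25.  47.5] 3.0 | [-2.9 -0.3 -0.1] [-0.  -0.  -0.1]
[64.5 26.  47.5] 3.0 | [-4.3 -0.3 -0. ] [-0.  -0.1 -0.1]
[65.6 27.  47.5] 2.9 | [-5.7 -0.3  0.1] [-0.  -0.1 -0.1]
[66.7 27.9 47.5] 2.7 | [-7.2 -0.3  0.3] [-0.  -0.1 -0.1]
[68.1 28.8 47.5] 2.7 | [-8.7 -0.3  0.7] [-0.  -0.1 -0.1]
[69.5 29.4 47.5] 3.0 | [-10.2  -0.3   1.3] [-0.  -0.1 -0.1]
[71.  29.8 47.5] 3.3 | [-11.5  -0.3   2.2] [-0.  -0.1 -0.1]
[72.5 30.1 47.5] 3.5 | [-12.7  -0.2   3.1] [-0.  -0.1 -0.1]
[74.  30.5 47.5] 3.4 | [-14.   -0.2   3.9] [-0.  -0.1 -0.1]
[75.5 31.  47.5] 3.0 | [-15.4  -0.2   4.7] [-0.  -0.1 -0.1]
[77.  31.5 47.5] 3.0 | [-16.8  -0.2   5.5] [-0.  -0.1 -0.1]
[78.5 31.8 47.5] 3.2 | [-18.   -0.2   6.4] [-0.  -0.1 -0.1]
[80.  31.9 47.5] 3.5 | [-19.1  -0.2   7.4] [-0.  -0.1 -0.1]
[81.5 32.  47.5] 3.9 | [-20.2  -0.2   8.4] [-0.  -0.1 -0.1]
[83.  32.  47.5] 4.6 | [-21.2  -0.2   9.5] [-0.  -0.1 -0.1]
[84.5 32.  47.5] 5.5 | [-22.2  -0.2  10.7] [-0.  -0.1 -0.1]
[86.  32.  47.5] 6.5 | [-23.2  -0.2  11.8] [-0.  -0.1 -0.1]
[87.5 32.  47.5] 7.5 | [-24.2  -0.2  12.9] [-0.  -0.1 -0.1]
[89.  32.  47.5] 8.5 | [-25.3  -0.2  14. ] [-0.  -0.1 -0.1]
[90.5 32.  47.5] 9.5 | [-26.3  -0.2  15.1] [-0.  -0.1 -0.1]
[92.  32.  47.5] 10.5 | [-27.3  -0.2  16.2] [-0.  -0.1 -0.1]
[93.5 32.  47.5] 11.5 | [-28.3  -0.2  17.3] [-0.  -0.1 -0.1]
[94.9 32.  47.5] 12.5 | [-29.3  -0.2  18.3] [-0.  -0.1 -0.1]
[96.2 32.  47.5] 13.4 | [-30.1  -0.2  19.3] [-0.  -0.1 -0.1]
[97.1 32.  47.5] 14.0 | [-30.8  -0.2  20. ] [-0.  -0.1 -0.1]
```

>>> step_arm(targets=[{"x": -1.7,"y": 0,"z": -0.1,"wx": 0,"wy": 0,"wz": 0,"jaw": 0.05},{"x": -2.9,"y": 0,"z": -0.1,"wx": 0,"wy": 0,"wz": 0,"jaw": 0.05},{"x": -4.3,"y": 0,"z": 0,"wx": 0,"wy": 0,"wz": 0,"jaw": 0.05},{"x": -5.7,"y": 0,"z": 0.1,"wx": 0,"wy": 0,"wz": 0,"jaw": 0.05},{"x": -7.2,"y": 0,"z": 0.3,"wx": 0,"wy": 0,"wz": 0,"jaw": 0.05},{"x": -8.7,"y": 0,"z": 0.7,"wx": 0,"wy": 0,"wz": 0,"jaw": 0.05},{"x": -10.2,"y": 0,"z": 1.3,"wx": 0,"wy": 0,"wz": 0,"jaw": 0.05},{"x": -10.2,"y": 0,"z": 1.3,"wx": 0,"wy": 0,"wz": 0,"jaw": 0.05},{"x": -10.2,"y": 0,"z": 1.3,"wx": 0,"wy": 0,"wz": 0,"jaw": 0.05}])

```text
time_s: 12.97
tcp_pos: [0.5422, 0.194, 0.2902]
tcp_rot: [3.141, 0.828, 2.179]
wrist_force: [-0.4, -0.2, -4.0]
grip_width: 0.0117
```

```bash
python3 rows.py 0 98 3 | head -14
```

```text
at [69.46 29.36 47.44] lat 0.14 clear [np.float64(3.28), np.float64(2.95), np.float64(1.58)] F [-0.4 -0.2 -4. ] j [ 0.52  0.16  1.69 -0.86  1.32 -1.43] t 12.9667
[74.  30.5 47.5] 3.4 | [-3.8 -0.2  2.6] [-0.1 -0.1 -0.1]
[78.5 31.8 47.5] 3.2 | [-7.8 -0.2  5. ] [-0.1 -0.1 -0.1]
[83.  32.  47.5] 4.6 | [-11.   -0.2   8.2] [-0.1 -0.1 -0.1]
[87.5 32.  47.5] 7.5 | [-14.1  -0.2  11.5] [-0.1 -0.1 -0.1]
[92.  32.  47.5] 10.5 | [-17.1  -0.2  14.8] [-0.1 -0.1 -0.1]
[96.2 32.  47.5] 13.4 | [-19.9  -0.2  17.9] [-0.1 -0.1 -0.1]
```

>>> step_arm(targets=[{"x": -1.9,"y": 0,"z": 1.3,"wx": 0,"wy": 0,"wz": 0,"jaw": 0.05},{"x": -3.8,"y": 0,"z": 2.6,"wx": 0,"wy": 0,"wz": 0,"jaw": 0.05},{"x": -5.8,"y": 0,"z": 3.7,"wx": 0,"wy": 0,"wz": 0,"jaw": 0.05},{"x": -7.8,"y": 0,"z": 5,"wx": 0,"wy": 0,"wz": 0,"jaw": 0.05},{"x": -9.4,"y": 0,"z": 6.6,"wx": 0,"wy": 0,"wz": 0,"jaw": 0.05},{"x": -11,"y": 0,"z": 8.2,"wx": 0,"wy": 0,"wz": 0,"jaw": 0.05},{"x": -14.1,"y": 0,"z": 11.5,"wx": 0,"wy": 0,"wz": 0,"jaw": 0.05},{"x": -17.1,"y": 0,"z": 14.8,"wx": 0,"wy": 0,"wz": 0,"jaw": 0.05},{"x": -20,"y": 0,"z": 18,"wx": 0,"wy": 0,"wz": 0,"jaw": 0.05},{"x": -20,"y": 0,"z": 18,"wx": 0,"wy": 0,"wz": 0,"jaw": 0.05},{"x": -20,"y": 0,"z": 18,"wx": 0,"wy": 0,"wz": 0,"jaw": 0.05}])

```text
time_s: 13.88
tcp_pos: [0.5576, 0.1718, 0.2927]
tcp_rot: [-3.142, 0.828, 2.179]
wrist_force: [0.3, 0.4, -3.9]
grip_width: 0.0118
```

```bash
python3 - <<'E'
from rows import *
s=bot.state(); q,l=where(s); print(q,l,s["wrist_force"],s["joint_pos"],s["time_s"])
# target: lift+out then upright
for m in ([130,60,47.5],[190,80,47.5],[190,80,0]):
    p,R=pose(m); print(m,p); rel(s,p,R)
w=read_camera("scene"); cv2.imwrite("pics/s2.png",cv2.resize(w[120:330,180:500],None,fx=2,fy=2))
# mat centre
T=cal("top");S=cal("scene")
a=np.array([onz(T,p,.004) for p in [(334,181),(418,177),(423,247),(338,252)]]);b=np.array([onz(S,p,.004) for p in [(331,217),(284,250),(228,211),(278,186)]])
print(a.mean(0),b.mean(0))
E
```

```text
[96.46313091 31.82455075 47.44066422] -0.047227404259624794 [ 0.3253864   0.40800452 -3.91926232] [ 0.46941436  0.14749489  1.69209474 -0.86236693  1.28942215 -1.46072872] 13.8833
[130, 60, 47.5] [0.5766941  0.14429748 0.32081178]
shift [-43.3  -0.    5.6] turn [-0.1 -0.1 -0.1]
[190, 80, 47.5] [0.61105613 0.0951116  0.34081178]
shift [-98.7   0.1  36.3] turn [-0.1 -0.1 -0.1]
[190, 80, 0] [0.6463131  0.04464471 0.3679    ]
shift [-160.3    0.2   63.3] turn [-0.  47.4 -0.1]
[ 0.53037034 -0.19805832  0.004     ] [ 0.53031992 -0.19072375  0.004     ]
```

View pics/s2.png

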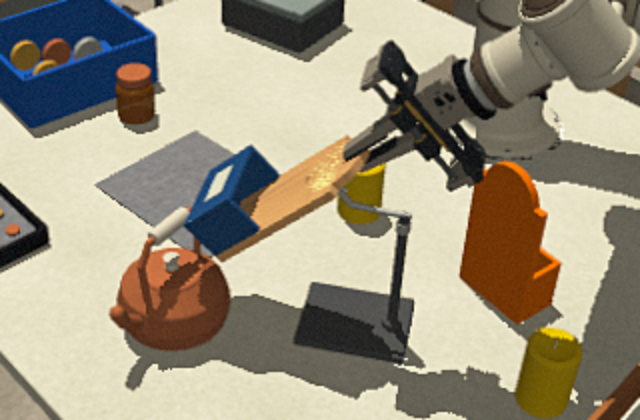

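The caddy is clear of the barb; the box is at picture (235,205), above and beside the kettle's handle at (170,225). To avoid the kettle I'll go straight up first, not further out.

>>> step_arm(targets=[{"x": -5,"y": 0,"z": -5,"wx": 0,"wy": 0,"wz": 0,"jaw": 0.05},{"x": -15,"y": 0,"z": -14,"wx": 0,"wy": 0,"wz": 0,"jaw": 0.05},{"x": -30,"y": 0,"z": -27,"wx": 0,"wy": 0,"wz": 0,"jaw": 0.05},{"x": -45,"y": 0,"z": -41,"wx": 0,"wy": 0,"wz": 0,"jaw": 0.05},{"x": -60,"y": 0,"z": -55,"wx": 0,"wy": 0,"wz": 0,"jaw": 0.05},{"x": -75,"y": 0,"z": -69,"wx": 0,"wy": 0,"wz": 0,"jaw": 0.05},{"x": -90,"y": 0,"z": -83,"wx": 0,"wy": 0,"wz": 0,"jaw": 0.05},{"x": -105,"y": 0,"z": -96,"wx": 0,"wy": 0,"wz": 0,"jaw": 0.05},{"x": -118,"y": 0,"z": -108,"wx": 0,"wy": 0,"wz": 0,"jaw": 0.05},{"x": -126,"y": 0,"z": -115,"wx": 0,"wy": 0,"wz": 0,"jaw": 0.05},{"x": -126,"y": 0,"z": -115,"wx": 0,"wy": 0,"wz": 0,"jaw": 0.05},{"x": -126,"y": 0,"z": -115,"wx": 0,"wy": 0,"wz": 0,"jaw": 0.05}])

```text
time_s: 14.93
tcp_pos: [0.5576, 0.1719, 0.4639]
tcp_rot: [3.14, 0.828, 2.178]
wrist_force: [0.3, 0.2, -3.9]
grip_width: 0.0117
```

```bash
python3 - <<'E'
from h import *
s=bot.state(); print(s["tcp_pos"],s["tcp_rot"],s["wrist_force"],s["joint_pos"].round(2),s["grip_width"])
Rt=Rn.from_euler("xyz",[np.pi,0,1.62])
for p in ([.555,.06,.475],[.529,-.165,.475],):
    rel(s,p,Rt)
R0=Rn.from_euler("xyz",s["tcp_rot"]);rv=(R0.inv()*Rt).as_rotvec()
N=18
for k in range(1,N+1):
    f=k/N; p=s["tcp_pos"]+(np.array([.529,-.165,.475])-s["tcp_pos"])*f
    R=R0*Rn.from_rotvec(rv*min(1,max(0,(k-3)/12))); print(k,(R0.inv().apply(p-s["tcp_pos"])*1e3).round(),np.degrees(rv*min(1,max(0,(k-3)/12))).round(1))
E
```

```text
[0.55764693 0.17189329 0.46393394] [3.13969    0.82770436 2.1779301 ] [ 0.29750456  0.17889753 -3.88784372] [ 0.47  0.06  1.45 -0.82  1.51 -1.71] 0.011743544724650366
shift [-69.3 -66.1  58.9] turn [13.3 46.1 30.1]
shift [-184.3 -216.1  183.8] turn [13.3 46.1 30.1]
1 [-10. -12.  10.] [0. 0. 0.]
2 [-20. -24.  20.] [0. 0. 0.]
3 [-31. -36.  31.] [0. 0. 0.]
4 [-41. -48.  41.] [1.1 3.8 2.5]
5 [-51. -60.  51.] [2.2 7.7 5. ]
6 [-61. -72.  61.] [ 3.3 11.5  7.5]
7 [-72. -84.  71.] [ 4.4 15.4 10. ]
8 [-82. -96.  82.] [ 5.6 19.2 12.6]
9 [ -92. -108.   92.] [ 6.7 23.1 15.1]
10 [-102. -120.  102.] [ 7.8 26.9 17.6]
11 [-113. -132.  112.] [ 8.9 30.8 20.1]
12 [-123. -144.  123.] [10.  34.6 22.6]
13 [-133. -156.  133.] [11.1 38.4 25.1]
14 [-143. -168.  143.] [12.2 42.3 27.6]
15 [-154. -180.  153.] [13.3 46.1 30.1]
16 [-164. -192.  163.] [13.3 46.1 30.1]
17 [-174. -204.  174.] [13.3 46.1 30.1]
18 [-184. -216.  184.] [13.3 46.1 30.1]
```

>>> step_arm(targets=[{"x": -10,"y": -12,"z": 10,"wx": 0,"wy": 0,"wz": 0,"jaw": 0.05},{"x": -20,"y": -24,"z": 20,"wx": 0,"wy": 0,"wz": 0,"jaw": 0.05},{"x": -31,"y": -36,"z": 31,"wx": 0,"wy": 0,"wz": 0,"jaw": 0.05},{"x": -41,"y": -48,"z": 41,"wx": 1.1,"wy": 3.8,"wz": 2.5,"jaw": 0.05},{"x": -51,"y": -60,"z": 51,"wx": 2.2,"wy": 7.7,"wz": 5,"jaw": 0.05},{"x": -61,"y": -72,"z": 61,"wx": 3.3,"wy": 11.5,"wz": 7.5,"jaw": 0.05},{"x": -72,"y": -84,"z": 71,"wx": 4.4,"wy": 15.4,"wz": 10,"jaw": 0.05},{"x": -82,"y": -96,"z": 82,"wx": 5.6,"wy": 19.2,"wz": 12.6,"jaw": 0.05},{"x": -92,"y": -108,"z": 92,"wx": 6.7,"wy": 23.1,"wz": 15.1,"jaw": 0.05},{"x": -102,"y": -120,"z": 102,"wx": 7.8,"wy": 26.9,"wz": 17.6,"jaw": 0.05},{"x": -113,"y": -132,"z": 112,"wx": 8.9,"wy": 30.8,"wz": 20.1,"jaw": 0.05},{"x": -123,"y": -144,"z": 123,"wx": 10,"wy": 34.6,"wz": 22.6,"jaw": 0.05},{"x": -133,"y": -156,"z": 133,"wx": 11.1,"wy": 38.4,"wz": 25.1,"jaw": 0.05},{"x": -143,"y": -168,"z": 143,"wx": 12.2,"wy": 42.3,"wz": 27.6,"jaw": 0.05},{"x": -154,"y": -180,"z": 153,"wx": 13.3,"wy": 46.1,"wz": 30.1,"jaw": 0.05},{"x": -164,"y": -192,"z": 163,"wx": 13.3,"wy": 46.1,"wz": 30.1,"jaw": 0.05},{"x": -174,"y": -204,"z": 174,"wx": 13.3,"wy": 46.1,"wz": 30.1,"jaw": 0.05},{"x": -184,"y": -216,"z": 184,"wx": 13.3,"wy": 46.1,"wz": 30.1,"jaw": 0.05},{"x": -184,"y": -216,"z": 184,"wx": 13.3,"wy": 46.1,"wz": 30.1,"jaw": 0.05},{"x": -184,"y": -216,"z": 184,"wx": 13.3,"wy": 46.1,"wz": 30.1,"jaw": 0.05}])

```text
time_s: 16.6
tcp_pos: [0.5287, -0.166, 0.4726]
tcp_rot: [-3.137, 0.001, 1.619]
wrist_force: [1.0, 0.5, -3.3]
grip_width: 0.0115
```

```bash
python3 - <<'E'
from h import *
s=bot.state(); print(s["tcp_pos"],s["tcp_rot"],s["wrist_force"],s["joint_pos"].round(2),s["grip_width"])
rel(s,[.529,-.165,.26],Rn.from_euler("xyz",[np.pi,0,1.62]))
a=read_camera("wrist"); b=read_camera("top")
cv2.imwrite("pics/m1.png",np.hstack([cv2.resize(a,(440,275)),cv2.resize(b[130:330,280:560],(360,275*1))]))
E
```

```text
[ 0.52866174 -0.16596894  0.47263195] [-3.13747358e+00  6.54558511e-04  1.61881589e+00] [ 0.98182492  0.48091952 -3.25778103] [-0.52  0.07  1.23 -0.    1.84 -2.14] 0.01146529090862627
shift [  1.1   1.3 212.6] turn [-0.2  0.  -0.1]
```

View pics/m1.png

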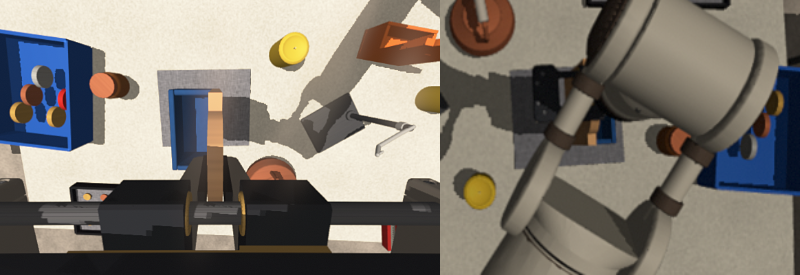

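The wrist half shows the caddy upright over the mat, box toward (190,130) and clear of the jar at (105,83). The kettle and candles look unmoved. Now lowering, with the last part by feel.

>>> step_arm(targets=[{"x": 0.5,"y": 0.5,"z": 20,"wx": -0.2,"wy": 0,"wz": 0,"jaw": 0.05},{"x": 1,"y": 1.3,"z": 45,"wx": -0.2,"wy": 0,"wz": 0,"jaw": 0.05},{"x": 1,"y": 1.3,"z": 70,"wx": -0.2,"wy": 0,"wz": 0,"jaw": 0.05},{"x": 1,"y": 1.3,"z": 95,"wx": -0.2,"wy": 0,"wz": 0,"jaw": 0.05},{"x": 1,"y": 1.3,"z": 120,"wx": -0.2,"wy": 0,"wz": 0,"jaw": 0.05},{"x": 1,"y": 1.3,"z": 145,"wx": -0.2,"wy": 0,"wz": 0,"jaw": 0.05},{"x": 1,"y": 1.3,"z": 170,"wx": -0.2,"wy": 0,"wz": 0,"jaw": 0.05},{"x": 1,"y": 1.3,"z": 190,"wx": -0.2,"wy": 0,"wz": 0,"jaw": 0.05},{"x": 1,"y": 1.3,"z": 205,"wx": -0.2,"wy": 0,"wz": 0,"jaw": 0.05},{"x": 1,"y": 1.3,"z": 215,"wx": -0.2,"wy": 0,"wz": 0,"jaw": 0.05},{"x": 1,"y": 1.3,"z": 220,"wx": -0.2,"wy": 0,"wz": 0,"jaw": 0.05},{"x": 1,"y": 1.3,"z": 220,"wx": -0.2,"wy": 0,"wz": 0,"jaw": 0.05},{"x": 1,"y": 1.3,"z": 220,"wx": -0.2,"wy": 0,"wz": 0,"jaw": 0.05}])

```text
time_s: 17.78
tcp_pos: [0.5307, -0.1643, 0.2552]
tcp_rot: [3.138, 0.002, 1.621]
wrist_force: [0.1, 0.2, -3.0]
grip_width: 0.0117
```

```bash
python3 - <<'E'
from h import *
s=bot.state(); print(s["tcp_pos"],s["tcp_rot"],s["wrist_force"])
a=read_camera("wrist"); cv2.imwrite("pics/m2.png",a[:300]); cv2.imwrite("pics/s3.png",read_camera("scene"))
import pickle; pickle.dump(s,open("m2.pkl","wb"))
E
```

```text
[ 0.53068124 -0.16425965  0.25523794] [3.13790677e+00 2.29339665e-03 1.62142430e+00] [ 0.0534155   0.22939785 -2.96887441]
```

View pics/m2.png

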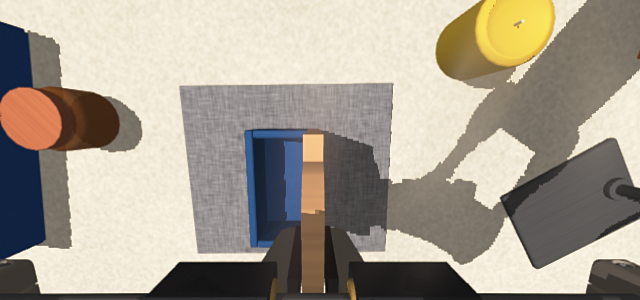

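The mat corners are at (181,86), (393,83), (385,250) and (198,252). I'll use them to refine its centre.

```bash
python3 - <<'E'
from h import *
import pickle
s=pickle.load(open("m2.pkl","rb")); W=cal("wrist",s)
c=[onz(W,p,.004) for p in [(181,86),(393,83),(385,250),(198,252)]]
print(np.array(c).round(4),np.linalg.norm(c[0]-c[1]),np.linalg.norm(c[1]-c[2]))
n=lambda i,j:c[i]-c[j]
d=c[1]-c[0]; print("long axis",np.arctan2(d[1],d[0]))
A=np.array(c); print("mean",A.mean(0))
E
```

```text
[[ 0.4296 -0.3302  0.004 ]
 [ 0.4138 -0.0746  0.004 ]
 [ 0.6297 -0.0614  0.004 ]
 [ 0.6455 -0.3187  0.004 ]] 0.2559993025374808 0.2163200223077927
long axis 1.6327456990172946
mean [ 0.52965078 -0.19622855  0.004     ]
```

>>> step_arm(targets=[{"x": -1,"y": -1.4,"z": 4,"wx": 0.2,"wy": 0,"wz": 0,"jaw": 0.05},{"x": -1.9,"y": -2.8,"z": 8,"wx": 0.2,"wy": 0,"wz": 0,"jaw": 0.05},{"x": -1.9,"y": -2.8,"z": 11,"wx": 0.2,"wy": 0,"wz": 0,"jaw": 0.05},{"x": -1.9,"y": -2.8,"z": 13,"wx": 0.2,"wy": 0,"wz": 0,"jaw": 0.05},{"x": -1.9,"y": -2.8,"z": 15,"wx": 0.2,"wy": 0,"wz": 0,"jaw": 0.05},{"x": -1.9,"y": -2.8,"z": 15,"wx": 0.2,"wy": 0,"wz": 0,"jaw": 0.05},{"x": -1.9,"y": -2.8,"z": 15,"wx": 0.2,"wy": 0,"wz": 0,"jaw": 0.05}])

```text
time_s: 18.47
tcp_pos: [0.5276, -0.1664, 0.2393]
tcp_rot: [-3.141, 0.001, 1.621]
wrist_force: [-0.3, -0.3, -4.2]
grip_width: 0.0116
```

>>> step_arm(targets=[{"x": 0,"y": 0,"z": 1,"wx": 0,"wy": 0,"wz": 0,"jaw": 0.05},{"x": 0,"y": 0,"z": 2,"wx": 0,"wy": 0,"wz": 0,"jaw": 0.05},{"x": 0,"y": 0,"z": 2,"wx": 0,"wy": 0,"wz": 0,"jaw": 0.05},{"x": 0,"y": 0,"z": 2,"wx": 0,"wy": 0,"wz": 0,"jaw": 0.05}])

```text
time_s: 18.8
tcp_pos: [0.5277, -0.1664, 0.2375]
tcp_rot: [-3.141, 0.002, 1.621]
wrist_force: [0.2, -0.3, -3.4]
grip_width: 0.0114
```

>>> step_arm(targets=[{"x": 0,"y": 0,"z": 0.5,"wx": 0,"wy": 0,"wz": 0,"jaw": 0.05},{"x": 0,"y": 0,"z": 1,"wx": 0,"wy": 0,"wz": 0,"jaw": 0.05},{"x": 0,"y": 0,"z": 1,"wx": 0,"wy": 0,"wz": 0,"jaw": 0.05},{"x": 0,"y": 0,"z": 1,"wx": 0,"wy": 0,"wz": 0,"jaw": 0.05}])

```text
time_s: 19.13
tcp_pos: [0.5279, -0.1664, 0.2375]
tcp_rot: [3.141, 0.002, 1.621]
wrist_force: [-2.2, 2.6, 6.6]
grip_width: 0.0114
```

>>> step_arm(targets=[{"x": 0,"y": 0,"z": 0.5,"wx": 0,"wy": 0,"wz": 0,"jaw": 0.05},{"x": 0,"y": 0,"z": 0.5,"wx": 0,"wy": 0,"wz": 0,"jaw": 0.05},{"x": 0,"y": 0,"z": 0.5,"wx": 0,"wy": 0,"wz": 0,"jaw": 0.05}])

```text
time_s: 19.38
tcp_pos: [0.528, -0.1664, 0.2375]
tcp_rot: [3.141, 0.002, 1.621]
wrist_force: [-3.1, 3.2, 7.5]
grip_width: 0.0119
```

It touched down at exactly the predicted height (TCP z 0.2375). I'll relieve the press, then open and withdraw straight up.

>>> step_arm(targets=[{"x": 0,"y": 0,"z": -1.2,"wx": 0,"wy": 0,"wz": 0,"jaw": 0.05},{"x": 0,"y": 0,"z": -1.2,"wx": 0,"wy": 0,"wz": 0,"jaw": 0.05},{"x": 0,"y": 0,"z": -1.2,"wx": 0,"wy": 0,"wz": 0,"jaw": 0.15},{"x": 0,"y": 0,"z": -1.2,"wx": 0,"wy": 0,"wz": 0,"jaw": 0.2},{"x": 0,"y": 0,"z": -1.2,"wx": 0,"wy": 0,"wz": 0,"jaw": 0.3},{"x": 0,"y": 0,"z": -1.2,"wx": 0,"wy": 0,"wz": 0,"jaw": 0.45},{"x": 0,"y": 0,"z": -1.2,"wx": 0,"wy": 0,"wz": 0,"jaw": 0.5},{"x": 0,"y": 0,"z": -1.2,"wx": 0,"wy": 0,"wz": 0,"jaw": 0.5}])

```text
time_s: 20.05
tcp_pos: [0.5277, -0.1665, 0.237]
tcp_rot: [-3.141, 0.002, 1.621]
wrist_force: [-0.0, 0.2, 0.2]
grip_width: 0.0427
```

>>> step_arm(targets=[{"x": 0,"y": 0,"z": -10,"wx": 0,"wy": 0,"wz": 0,"jaw": 0.5},{"x": 0,"y": 0,"z": -25,"wx": 0,"wy": 0,"wz": 0,"jaw": 0.5},{"x": 0,"y": 0,"z": -45,"wx": 0,"wy": 0,"wz": 0,"jaw": 0.5},{"x": 0,"y": 0,"z": -75,"wx": 0,"wy": 0,"wz": 0,"jaw": 0.5},{"x": 0,"y": 0,"z": -110,"wx": 0,"wy": 0,"wz": 0,"jaw": 0.5},{"x": 0,"y": 0,"z": -140,"wx": 0,"wy": 0,"wz": 0,"jaw": 0.5},{"x": 0,"y": 0,"z": -140,"wx": 0,"wy": 0,"wz": 0,"jaw": 0.5},{"x": 0,"y": 0,"z": -140,"wx": 0,"wy": 0,"wz": 0,"jaw": 0.5}])

```text
time_s: 20.72
tcp_pos: [0.5286, -0.1667, 0.3803]
tcp_rot: [3.138, 0.005, 1.621]
wrist_force: [0.0, 0.5, -0.3]
grip_width: 0.046
```

```bash
python3 - <<'E'
from h import *
s=bot.state(); print(s["tcp_pos"],s["wrist_force"],s["grip_width"],s["time_s"])
a=read_camera("wrist"); b=read_camera("scene")
cv2.imwrite("pics/end.png",np.vstack([cv2.resize(b,(440,275)),cv2.resize(a,(440,275))]))
E
```

```text
[ 0.5285663  -0.16668825  0.3802533 ] [ 0.03373093  0.45379855 -0.29119255] 0.04596100415356156 20.7167
```

View pics/end.png

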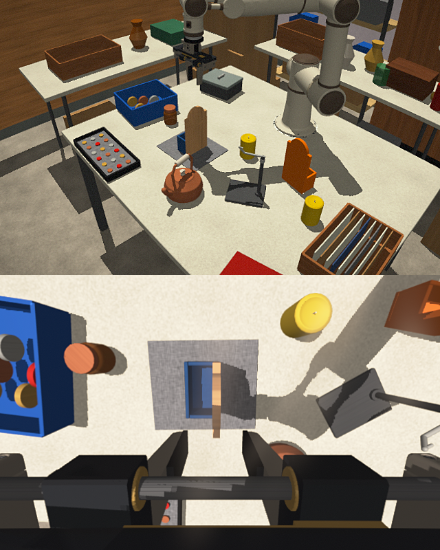

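The caddy stands upright mid-mat with the gripper clear. I'll run one numeric check that the wares haven't moved, then hand in.

```bash
python3 - <<'E'
from h import *
a=cv2.imread("pics/scene0.png"); b=read_camera("scene")
for n,(x,y,w,h) in dict(kettle_left=(232,255,45,45),candleB=(436,282,38,50),jar=(235,150,26,36),candleA=(346,192,20,26)).items():
    t=cv2.cvtColor(a[y:y+h,x:x+w],6); r=cv2.cvtColor(b[y-8:y+h+8,x-8:x+w+8],6)
    m=cv2.minMaxLoc(cv2.matchTemplate(r,t,cv2.TM_CCOEFF_NORMED)); print(n,np.array(m[3])-8,round(m[1],3))
close_job()
E
```

```text
kettle_left [0 0] 0.998
candleB [0 0] 0.999
jar [0 0] 0.997
candleA [0 0] 0.999
the job is handed in; nothing more can be done
```

The caddy is off the barbed hook and standing upright in the middle of the grey mat, and I have handed the job in. It took about 21 s of the 70 s.

- **Unhooking:** I pinched the crest and found the post and the wire by light touch. The hook is bent up about 4.4° by feel and 5° by sight. I raised the caddy, tilted it to about 47° round the bend and backed it over the barb. Forces there read about the caddy's own weight (up to 4 N) throughout. The largest force against the stand was about 7 N, during the initial grip.
- **Placing:** I lowered it onto the mat by feel, and it touched down at the predicted height. I released it with no load on the gripper and drew straight up clear. From the measured poses it should sit within a few millimetres of the mat's centre. My first two views of the mat's centre disagreed by about 7 mm, and a wrist-camera view settled it.
- **Last checks:** The final pictures show it upright, with the gripper touching nothing. The scene camera shows zero pixel shift for the kettle, both candles and the jar. Nothing failed, though my first move call was refused for missing fields and moved nothing.

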